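# Clamp a slate tablet on the engraving easel

### The arm

A 6-joint arm with a two-finger parallel gripper is mounted at the origin on the work surface; the furniture and walls round the work are solid. World frame = base frame: x ahead of the robot, y to its left, z up, the work surface at z = 0. Lengths are in m, angles in rad, forces in N, time in s.
With the tool pointing down it reaches from about 0.35 to 0.8 m from the base axis. Payload 7.3 kg.
Tool frame: the origin (TCP) lies on the centre line of the jaws, within the pads' length; the fingertips stand tip_extent ahead of it and the grasp point (between the pads) lies 5 mm behind it (tip_extent is the distance from the TCP to the fingertips, in m); z points along the fingers, y is the line along which they close (so a half turn about z gives the same grasp; the last joint's range is limited). The gripper opens to 85 mm and grips with 20 to 120 N. Pads are 22 mm wide; open, the fingers measure 114 mm over their backs; the gripper's body (76 mm by 85 mm) begins 54 mm behind the grasp point. The pads swing forward as they close: fully open they stand 13 mm farther back than shut.
Start: joints at [-1.305, 0.342, 1.524, -0, 1.275, -0.146], TCP at [0.21, -0.481, 0.245] pointing down, gripper open.
Joint ranges: [-2.53, 2.53], [-0.77, 2.02], [0.04, 2.7], [-1, 4.14], [0.28, 2.66], [-3.11, 3.11]. Speed limits (rad/s): [2.57, 2.57, 3.14, 3.14, 3.14, 3.14].

### API

Orientations are given as [roll, pitch, yaw] about the fixed x, y, z axes, in that order (R = Rz(yaw) Ry(pitch) Rx(roll)).
In Python, from plant import * gives the robot as it stands.
- The arm moves only by the tool move_arm, never from a script. Its argument "rows" is a list that holds one entry, the list of rows, each a list of 4 numbers: the shift along the world's x, y, z in m, then the turn about the world's z in rad. In form: [[[tx, ty, tz, roll], ...]]. A call has 1 to 5 rows; each row is the pose to reach, as a shift and turn from the pose commanded when the call began; what a row does not reach only later rows make up. A row lasts 1/10 s, in which the tool goes at most 50 mm and 8.59 degrees, less where a joint would pass 70% of its speed; a pose out of reach is approached as far as the arm can. A call with a gripper value outside its range is refused whole. "claw" is the opening, from 0 (shut) to 1 (fully open), set as the call begins (left out, the last holds). The fingers move at their own pace and stop on an object; the grip force is fixed at half the most. Time passes only in rows, so rows that repeat a pose let the fingers close. It gives the time, the measured TCP pose, the force, the opening and the grip force at its end, in the units of the state.
- observe(): the state, without advancing time (a new reading comes with each control period).
- camera(name): name is "side" or "top" or "wrist"; returns a dict with "pixels" (400x640x3 uint8, blue, green, red), "fx", "fy", "cx", "cy" (pixels), "R" (3x3) and "t" (3): a world point X has camera coordinates R X + t. Camera axes: x right, y down, z forward; pixel columns grow to the right and rows downward; lengths in m; the calibration is good to about 2 mm. The wrist camera is an equidistant fisheye: a pixel r from the principal point sees the ray r / f radians off the axis. A picture is of the moment at which its call begins. There is no depth.
- sign_off(): hands the job in; it is judged then, once.
The state is a dict: "time_s": time; "joint_positions": joint angles; "joint_velocities": joint speeds; "tau": joint torques, N m; "ee_pos": TCP position; "orientation": TCP orientation; "force": force on the tool from outside, world axes, zero at the start; "wrist_torque": the same for the moment, N m; "gripper_width": opening from 0.0 (shut) to 1.0 (fully open); "gripper_force": force on a finger pad.
Only numpy, scipy, OpenCV 4.12 (cv2) and the standard library are available. Lean on these libraries where they do the work, as an engineer would, in place of code of your own. Each camera call takes 0.05 s, during which the arm holds its last target. There are 200 camera calls.

### The job

Get the slate tablet ready for engraving: lean it flat on the sloping easel with its brass eye at the upper end, its foot down on the dark ledge and its side against the steel stop under the open clamp strap. Then push the black clamp knob in and turn it clockwise until its thread catches, keep turning until it comes up firm and the strap holds the tablet tight by itself, and let go.

Things in the scene. Friction and masses are not known exactly. Their poses are not given: they have to be found in the camera images.
- tablet: dark slate blank, 110 x 60 x 12 mm, 0.2 kg, lying flat on the table; origin at the centre of its underside, x along its length towards the end with the brass eye, z up out of its upper face
- eye (a point): the brass eye in the tablet's upper face, 42 mm from the tablet's centre along its x axis
- rest (a point): sloping beech panel of the easel, fixed, 35 degrees; origin on its surface in the angle of the ledge, x up the slope, y along the ledge towards the stop and clamp (left as seen from the easel's front), z square out of the panel. It spans x -14 to 142, y -110 to 96 mm. The dark ledge lies just below x = 0, 10 mm proud. A tablet fully home has its centre at x 55, y -2 mm
- ledge_corner (a point): the corner the tablet goes into: on the panel surface at the ledge (x 0 on the rest), in line with the face of the steel stop the tablet rests against (y 28 mm). The stop runs up the slope from x 10 to 102 mm, is 10 mm wide (y 28 to 38) and 10 mm proud
- clamp_strap: the aluminium clamp strap with its rubber pad, springing a little (4 mm at most) on its screw; origin on the screw's axis at x 60, y 58 mm on the rest, on the panel surface when up, z as the rest's. The bar is 24 mm wide, 8 mm thick, from y 14 to 90 mm, its upper face 34 mm above the panel when up
- clamp_pad (a point): centre of the underside of the black rubber pad, 24 x 14 mm, under the free end of the clamp strap, which reaches over the stop; at x 60, y 21 mm on the rest, 23 mm above the panel when up, so a tablet slides in under it.
- clamp_travel (a joint): how far strap and knob together are pushed in towards the panel (m): 0 up (a spring of 4 to 9 N lifts them), 0.011 when the pad meets the tablet, at most 0.0145
- knob_turn (a joint): turn of the knob (rad), growing clockwise seen from its end. Raised, it spins freely. Pushed in 3 mm, the screw meets the nut's face; within the next half turn clockwise the lead-in comes round (about 50 degrees wide) and the knob can be pushed some 7 mm further in; turned on, it catches under the thread (9 mm a turn) and holds; it comes up firm 2 to 3 rad later
- knob_grip (a point): point on the knob's axis halfway up its head: black lobed knob, 34 mm across, head 25 mm tall, on the axis at x 60, y 58 mm on the rest; this point is 53.5 mm above the panel when up, 19.5 mm above the strap; the axis is the rest's z
- bracelet: red and green bead bracelet, 68 mm across, a bystander; origin at the centre of its underside
- red_spool: red thread spool, 24 mm across, 36 mm tall, a bystander; origin at the centre of its underside
- blue_spool: blue thread spool, 24 mm across, 36 mm tall, a bystander; origin at the centre of its underside
- round_brooch: round brown brooch, 36 mm across, a bystander; origin at the centre of its underside

How it is judged:
By the outcome, as a careful person would: the job done as asked, in the order asked, and still so for the second after the job is handed in, with the robot touching nothing.
It also fails if it takes over 72 s, if anything falls off the work surface, if the arm or the gripper's body presses on something with over 40 N, if the wrist force passes 120 N, or if a joint passes its speed limit or range.

## Working session

There is one attempt and no reset: what is moved stays moved. The work goes in short steps, Python scripts to look and compute and a tool call to move; the robot and the scene stay as the last step left them, time stands still between calls to the robot, and variables do not carry over. Pictures are saved under pics/ and viewed, at most 10 in all, crops included, and the job is handed in when it is done.

Besides the shell and the picture viewer there is one more tool, called as name(argument=value, ...), one argument or row to a line, values as JSON. move_arm: Moves the arm, as the interface text tells. Its arguments: {"type":"object","properties":{"rows":{"type":"array","items":{"type":"array","items":{"type":"array","items":{"type":"number"}}}},"claw":{"type":"number"}},"required":["rows"]}

```bash
mkdir -p pics; ls
cat > h.py <<'E'
from plant import *
import numpy as np, cv2
def shot(n,f=None):
    c=camera(n); 
    if f: cv2.imwrite('pics/'+f,c['pixels'])
    return c
def ray(c,u,v):
    d=np.array([(u-c['cx'])/c['fx'],(v-c['cy'])/c['fy'],1.]); R=np.array(c['R']);t=np.array(c['t'])
    return -R.T@t, R.T@d/np.linalg.norm(d)
def onz(c,u,v,z):
    o,d=ray(c,u,v); return o+d*(z-o[2])/d[2]
def tri(c1,p1,c2,p2):
    o1,d1=ray(c1,*p1);o2,d2=ray(c2,*p2)
    s=np.linalg.lstsq(np.array([d1,-d2]).T,o2-o1,rcond=None)[0]
    a=o1+s[0]*d1;b=o2+s[1]*d2
    return (a+b)/2,np.linalg.norm(a-b)
def proj(c,X):
    p=np.array(c['R'])@np.array(X)+np.array(c['t']); return c['fx']*p[0]/p[2]+c['cx'],c['fy']*p[1]/p[2]+c['cy']
E
python3 - <<'E'
from h import *
import pickle
print(observe())
C={}
for n in('top','side'):
    C[n]=shot(n,n+'0.png'); print(n,C[n]['fx'],C[n]['fy'],C[n]['cx'],C[n]['cy'],np.round(C[n]['R'],3).tolist(),np.round(C[n]['t'],3))
pickle.dump(C,open('c0.pkl','wb'))
E
```

```text
pics
{'time_s': 0.0, 'joint_positions': array([-1.30504186e+00,  3.42736906e-01,  1.52504439e+00, -3.25830213e-06,
        1.27539286e+00, -1.46021588e-01]), 'joint_velocities': array([-0.00055001,  0.00044588, -0.00027038,  0.00057033,  0.00107084,
        0.00039695]), 'tau': array([-3.69443433e-04, -4.33678401e+01, -2.46006829e+01, -2.44549283e-04,
        7.76233734e-03,  1.17225287e-05]), 'ee_pos': array([ 0.21003044, -0.48073205,  0.24460903]), 'orientation': array([-3.14002752e+00, -2.27031630e-04,  4.11776826e-01]), 'force': array([ 0.07219264, -0.04396313, -0.47181301]), 'wrist_torque': array([ 0.0460297 ,  0.04292438, -0.05251737]), 'gripper_force': 0.0, 'gripper_width': 1.0008956338287331}
top 413.71745155590094 413.71745155590094 312.3724968876997 197.2444855884126 [[0.009, -1.0, 0.004], [-0.991, -0.009, -0.135], [0.135, -0.003, -0.991]] [0.029 0.541 1.139]
side 460.90241879463247 460.90241879463247 326.9681369308546 199.90783644984867 [[0.924, -0.381, -0.021], [-0.178, -0.382, -0.907], [0.338, 0.842, -0.421]] [-0.495  0.198  0.88 ]
```

View pics/top0.png

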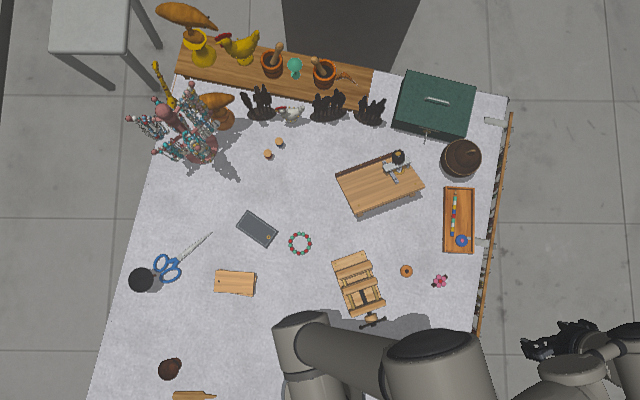

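View pics/side0.png

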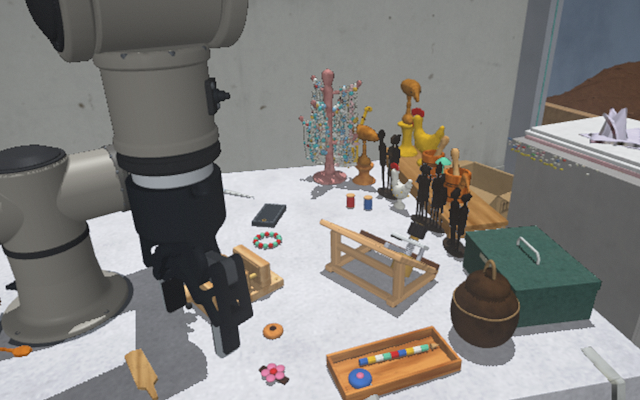

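The top view shows the tablet at about (258,229), eye end at (269,238). The easel is at about (380,185) with its dark ledge along (337,172)–(395,152), on the far side, and the knob at (398,157). In the side view the tablet is at (269,215) and the knob at (417,230). Next I'll crop in on the easel.

Run:
```python
from h import *
a=cv2.imread('pics/top0.png');b=cv2.imread('pics/side0.png')
A=cv2.resize(a[140:225,325:435],None,fx=7,fy=7,interpolation=cv2.INTER_CUBIC)
B=cv2.resize(b[205:315,310:450],None,fx=5.4,fy=5.4,interpolation=cv2.INTER_CUBIC)
cv2.imwrite('pics/tc.png',A);cv2.imwrite('pics/sc.png',B);print(A.shape,B.shape)
import pickle;C=pickle.load(open('c0.pkl','rb'));c=C['top']
roi=a[200:255,228:285]; g=cv2.cvtColor(roi,cv2.COLOR_BGR2GRAY)
m=(g<115).astype(np.uint8); k=max(cv2.findContours(m,0,2)[0],key=cv2.contourArea)
r=cv2.minAreaRect(k);P=cv2.boxPoints(r)+[228,200];print(r,P)
W=np.array([onz(c,u+.0,v,.008) for u,v in P]);print(W.round(4),np.linalg.norm(W-np.roll(W,1,0),axis=1),W.mean(0))
hsv=cv2.cvtColor(roi,cv2.COLOR_BGR2HSV);mm=(hsv[...,1]>90)&(cv2.erode(m,np.ones((1,1)))>=0)&(hsv[...,0]<35);print(np.argwhere(mm)+[200,228])
```

```text
(595, 770, 3) (594, 756, 3)
((28.536951065063477, 28.614320755004883), (38.397491455078125, 21.048940658569336), 35.21759033203125) [[234.78290749 226.14088058]
 [246.92147636 208.9445734 ]
 [278.29099274 231.08776093]
 [266.15242767 248.28406906]]
[[0.4585 0.2569 0.008 ]
 [0.5087 0.2235 0.008 ]
 [0.4454 0.1313 0.008 ]
 [0.396  0.165  0.008 ]] [0.11116153 0.06028993 0.11180202 0.05987216] [0.45217057 0.19418177 0.008     ]
[[235 268]
 [236 267]
 [236 268]
 [236 269]
 [237 267]
 [237 269]
 [238 267]
 [238 268]
 [238 269]]
```

View pics/tc.png

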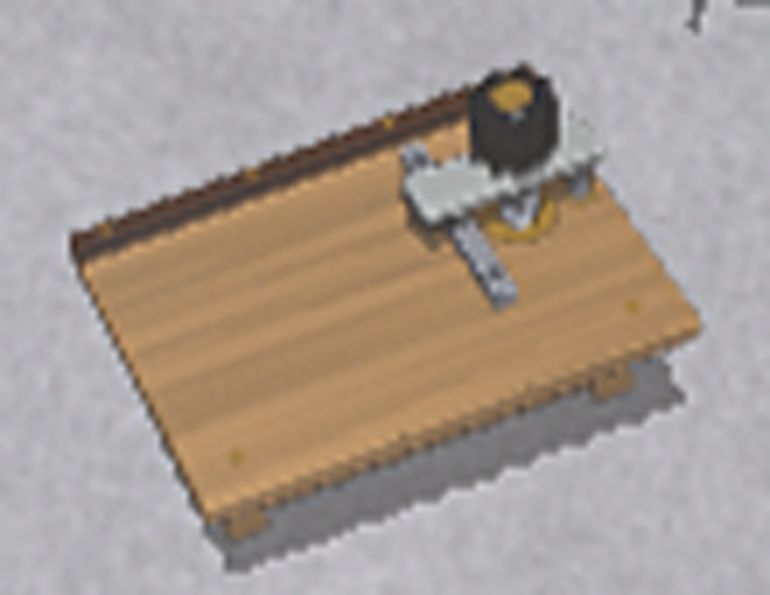

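View pics/sc.png

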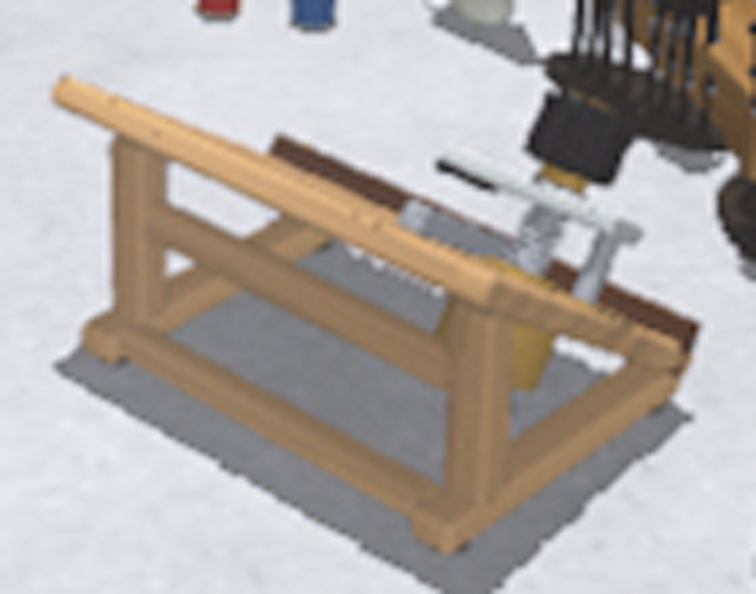

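```bash
cat >> h.py <<'E'
def Rr(yaw):
    s=np.radians(35); 
    u=np.array([np.cos(yaw)*np.cos(s),np.sin(yaw)*np.cos(s),np.sin(s)])
    n=np.array([-np.cos(yaw)*np.sin(s),-np.sin(yaw)*np.sin(s),np.cos(s)])
    return np.array([u,np.cross(n,u),n]).T
E
python3 - <<'E'
from h import *
import pickle
from scipy.optimize import least_squares
C=pickle.load(open('c0.pkl','rb'))
T=lambda x,y:(325+(x+.5)/7-.5,140+(y+.5)/7-.5)
S=lambda x,y:(310+(x+.5)/5.4-.5,205+(y+.5)/5.4-.5)
for a,b in((T(210,514),S(58,80)),(T(700,323),S(500,272))): print(tri(C['top'],a,C['side'],b))
obs=[('top',T(210,514),(142,-110,0)),('top',T(700,323),(142,96,0)),('side',S(58,80),(142,-110,0)),('side',S(500,272),(142,96,0)),
('top',T(85,268),(0,-110,0)),('top',T(82,247),(0,-110,10)),('side',S(280,138),(0,-110,10)),('side',S(697,326),(0,96,10)),
('top',T(513,95),(60,58,66)),('side',S(580,137),(60,58,53.5))]
def P(p,q): return p[:3]+Rr(p[3])@np.array(q)/1000
f=lambda p:np.concatenate([np.subtract(proj(C[n],P(p,q)),uv) for n,uv,q in obs])
r=least_squares(f,[.6,-.07,.02,np.pi+.3],loss='soft_l1')
p=r.x;print(p.round(4));print(f(p).reshape(-1,2).round(1))
np.save('rest.npy',p)
for nm,q in dict(upL=(142,-110,0),upR=(142,96,0),home=(55,-2,0),knob=(60,58,53.5),pad=(60,21,23),corner=(0,28,0)).items():print(nm,P(p,q).round(4))
print('axes',Rr(p[3]).round(3).tolist())
print('eye',onz(C['top'],268,237,.012))
E
```

```text
(array([ 0.49059797, -0.07808309,  0.11154733]), np.float64(0.002183662822015404))
(array([ 0.56687889, -0.26606851,  0.11350483]), np.float64(0.005796575278886985))
[ 0.6403 -0.1368  0.0312  3.5199]
[[-0.  -0.8]
 [ 1.5 -1.2]
 [-0.2 -0.6]
 [-0.4  1.5]
 [-0.3 -0.4]
 [-0.4  0.2]
 [-1.1 -0.5]
 [-0.3 -0.4]
 [ 0.4 -0.1]
 [ 0.3  1.1]]
upL [ 0.4916 -0.0775  0.1127]
upR [ 0.5677 -0.269   0.1127]
home [ 0.5977 -0.1516  0.0628]
knob [ 0.6446 -0.1975  0.1095]
pad [ 0.6147 -0.1696  0.0845]
corner [ 0.6507 -0.1628  0.0312]
axes [[-0.761, 0.369, 0.533], [-0.303, -0.929, 0.212], [0.574, -0.0, 0.819]]
eye [0.42806839 0.16009062 0.012     ]
```

Run:
```python
import plant
print([n for n in dir(plant) if not n.startswith('__')])
for n in dir(plant):
    if 'tip' in n.lower(): print(n,getattr(plant,n))
```

```text
['Unreachable', 'camera', 'observe', 'sign_off', 'tip_extent']
tip_extent 0.014
```

move_arm(
  rows=[
    [[0.03, 0.04, 0, 0.11], [0.06, 0.09, 0, 0.22], [0.09, 0.14, 0, 0.33], [0.12, 0.19, 0, 0.44], [0.15, 0.24, 0, 0.56]],
  ],
  claw=0.8,
)

```text
time_s: 0.6
ee_pos: [0.3435, -0.2677, 0.2451]
orientation: [-3.141, -0.0, 0.976]
force: [0.2, 0.1, -0.3]
gripper_width: 0.798
gripper_force: 0.0
```

move_arm(
  rows=[
    [[0.02, 0.05, 0, 0], [0.03, 0.1, 0, 0], [0.04, 0.15, 0, 0], [0.04, 0.2, 0, 0], [0.04, 0.2, 0, 0]],
  ],
)

```text
time_s: 1.1
ee_pos: [0.3823, -0.065, 0.2451]
orientation: [-3.14, -0.001, 0.978]
force: [-0.3, -0.4, -0.0]
gripper_width: 0.798
gripper_force: 0.0
```

move_arm(
  rows=[
    [[0.012, 0.045, -0.02, 0], [0.025, 0.09, -0.04, 0], [0.038, 0.135, -0.06, 0], [0.05, 0.18, -0.08, 0], [0.062, 0.225, -0.1, 0]],
  ],
  claw=0.88,
)

```text
time_s: 1.6
ee_pos: [0.4445, 0.1533, 0.1459]
orientation: [3.141, 0.0, 0.971]
force: [1.3, -1.4, 0.5]
gripper_width: 0.883
gripper_force: 0.0
```

move_arm(
  rows=[
    [[0.007, 0.02, -0.02, 0], [0.013, 0.042, -0.05, 0], [0.013, 0.042, -0.085, 0], [0.013, 0.042, -0.085, 0], [0.013, 0.042, -0.085, 0]],
  ],
)

```text
time_s: 2.1
ee_pos: [0.457, 0.1933, 0.0619]
orientation: [-3.141, 0.001, 0.971]
force: [0.7, 0.5, -0.2]
gripper_width: 0.882
gripper_force: 0.0
```

Run:
```python
from h import *
o=observe();print(o['ee_pos'],o['orientation'],o['gripper_width'])
a=shot('top');b=shot('wrist');print(b['fx'],b['cx'],b['cy'],np.round(b['R'],3).tolist(),np.round(b['t'],3))
cv2.imwrite('pics/w1.png',np.hstack([cv2.resize(b['pixels'],(520,325)),cv2.resize(a['pixels'][190:270,220:290],(280,320))[:325] if 0 else cv2.copyMakeBorder(cv2.resize(a['pixels'][190:270,220:290],(280,320)),0,5,0,0,0)]))
```

```text
[0.45700903 0.19334525 0.06185019] [-3.14059073e+00  1.47033679e-03  9.71389230e-01] 0.881978947032813
309.70691628693146 319.9238736490004 201.3861312286677 [[0.825, -0.565, 0.002], [-0.546, -0.797, 0.259], [-0.145, -0.215, -0.966]] [-0.268  0.417  0.31 ]
```

View pics/w1.png

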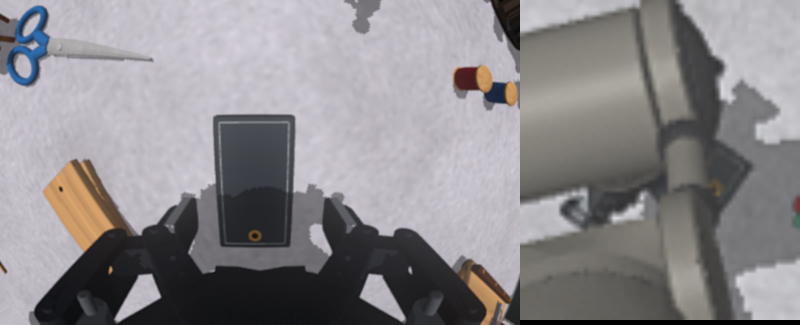

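The wrist view shows the tablet between the open fingers, at columns 215–295, with the eye at the near end at (254,236). I'll measure it in this view.

```bash
cat >> h.py <<'E'
def wray(c,u,v):
    x,y=u-c['cx'],v-c['cy'];r=np.hypot(x,y);th=r/c['fx'];d=np.array([np.sin(th)*x/r,np.sin(th)*y/r,np.cos(th)])
    R=np.array(c['R']);return -R.T@np.array(c['t']),R.T@d
def wonz(c,u,v,z):
    o,d=wray(c,u,v);return o+d*(z-o[2])/d[2]
E
python3 - <<'E'
from h import *
c=shot('wrist');s=1/.8125
P=np.array([wonz(c,u*s,v*s,.012) for u,v in((215,115),(295,116),(290,246),(221,245),(254.5,236))]).round(4);print(P,P[:4].mean(0),np.linalg.norm(np.diff(P[:4],axis=0),axis=1))
E
```

```text
[[0.4616 0.2558 0.012 ]
 [0.5087 0.2225 0.012 ]
 [0.4478 0.1329 0.012 ]
 [0.3997 0.1669 0.012 ]
 [0.4289 0.1587 0.012 ]] [0.45445  0.194525 0.012   ] [0.05768275 0.1083373  0.0589034 ]
```

move_arm(
  rows=[
    [[0.001, 0.004, -0.02, 0], [0.002, 0.009, -0.04, 0], [0.002, 0.009, -0.046, 0], [0.002, 0.009, -0.048, 0], [0.002, 0.009, -0.048, 0]],
  ],
  claw=0.8,
)

```text
time_s: 2.75
ee_pos: [0.4597, 0.2027, 0.0148]
orientation: [3.141, -0.001, 0.972]
force: [-0.7, 0.3, 0.0]
gripper_width: 0.8
gripper_force: 0.0
```

move_arm(
  rows=[
    [[0, 0, -0.001, 0], [0, 0, -0.002, 0], [0, 0, -0.002, 0]],
  ],
)

```text
time_s: 3.05
ee_pos: [0.4593, 0.2029, 0.0122]
orientation: [3.141, -0.0, 0.972]
force: [0.6, -0.9, 0.5]
gripper_width: 0.801
gripper_force: 0.0
```

move_arm(
  rows=[
    [[0, 0, -0.001, 0], [0, 0, -0.002, 0], [0, 0, -0.002, 0]],
  ],
)

```text
time_s: 3.35
ee_pos: [0.459, 0.2029, 0.0097]
orientation: [-3.141, 0.0, 0.972]
force: [-0.5, -0.1, -0.7]
gripper_width: 0.805
gripper_force: 0.0
```

move_arm(
  rows=[
    [[0, 0, -0.001, 0], [0, 0, -0.001, 0], [0, 0, -0.001, 0], [0, 0, -0.001, 0], [0, 0, -0.001, 0]],
  ],
  claw=0.6,
)

```text
time_s: 3.85
ee_pos: [0.4591, 0.203, 0.0096]
orientation: [3.141, -0.0, 0.972]
force: [-2.3, -0.6, 8.4]
gripper_width: 0.683
gripper_force: 62.6
```

move_arm(
  rows=[
    [[0, 0, 0, 0], [0, 0, 0, 0]],
  ],
  claw=0.5,
)

```text
time_s: 4.05
ee_pos: [0.4591, 0.203, 0.0096]
orientation: [3.141, -0.0, 0.972]
force: [-2.7, -0.4, 8.2]
gripper_width: 0.684
gripper_force: 62.6
```

Run:
```python
from h import *
p=np.load('rest.npy');P=lambda q:p[:3]+Rr(p[3])@np.array(q)/1000
w=P((52.5,-50,7.9));print('tip final',w,'tcp z',w[2]+.0096)
# panel height directly below pivot
R=Rr(p[3]);n=R[:,2];zp=p[2]-((w[:2]-p[:2])@n[:2])/n[2];print('panel z',zp,'first contact tcp z',zp+.0455+.0096)
print('yaw target',p[3]-np.pi)
```

```text
tip final [ 0.58612104 -0.10454708  0.06780177] tcp z 0.07740176810407595
panel z 0.058157648852860476 first contact tcp z 0.11325764885286047
yaw target 0.37827855059667925
```

move_arm(
  rows=[
    [[0, 0, 0.03, 0], [0, 0, 0.08, 0], [0.01, -0.02, 0.13, -0.1], [0.03, -0.05, 0.17, -0.2], [0.05, -0.09, 0.19, -0.3]],
  ],
)

```text
time_s: 4.55
ee_pos: [0.5072, 0.1186, 0.1989]
orientation: [3.14, -0.004, 0.67]
force: [2.1, 0.8, -2.1]
gripper_width: 0.685
gripper_force: 67.7
```

move_arm(
  rows=[
    [[0.015, -0.04, 0, -0.1], [0.03, -0.08, 0, -0.2], [0.045, -0.12, 0, -0.294], [0.06, -0.16, 0, -0.294], [0.07, -0.2, 0, -0.294]],
  ],
)

```text
time_s: 5.05
ee_pos: [0.5767, -0.0835, 0.1951]
orientation: [-3.141, 0.001, 0.378]
force: [0.3, 0.3, -2.8]
gripper_width: 0.68
gripper_force: 67.7
```

move_arm(
  rows=[
    [[0.005, -0.01, -0.01, 0], [0.01, -0.021, -0.03, 0], [0.01, -0.021, -0.055, 0], [0.01, -0.021, -0.071, 0], [0.01, -0.021, -0.071, 0]],
  ],
)

```text
time_s: 5.55
ee_pos: [0.5843, -0.1018, 0.1213]
orientation: [-3.137, 0.005, 0.378]
force: [-0.4, 0.2, -2.5]
gripper_width: 0.683
gripper_force: 67.6
```

Run:
```python
from h import *
o=observe();print(o['ee_pos'],o['force'])
b=shot('side');w=shot('wrist')
B=cv2.resize(b['pixels'][170:310,270:450],(400,311));W=cv2.resize(w['pixels'],(400,250))
cv2.imwrite('pics/s2.png',np.hstack([B,cv2.copyMakeBorder(W,0,61,0,0,0)]))
```

```text
[ 0.58429712 -0.10176768  0.12134512] [-0.38323729  0.21701017 -2.5084682 ]
```

View pics/s2.png

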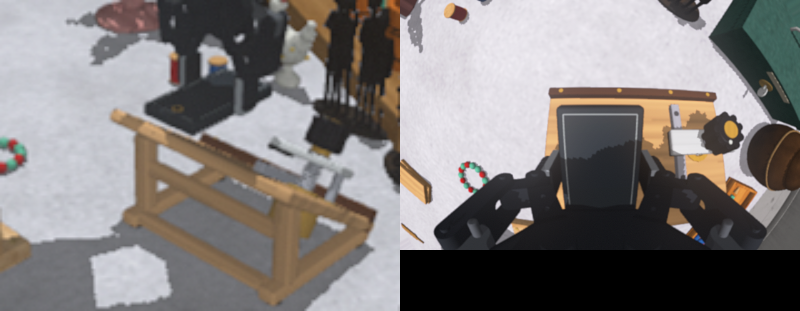

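The side view shows the tablet held level over the panel, with its eye toward the upper end. The wrist view shows its foot at row 107, clear of the ledge at row 94, and the strap and knob clear to the right. I'll press it down onto the slope so it pivots in the grip.

move_arm(
  rows=[
    [[0, 0, -0.004, 0], [0, 0, -0.008, 0], [0, 0, -0.012, 0], [0, 0, -0.015, 0]],
  ],
)

```text
time_s: 6.05
ee_pos: [0.587, -0.1028, 0.1107]
orientation: [3.14, -0.002, 0.378]
force: [1.8, 1.6, 8.4]
gripper_width: 0.682
gripper_force: 68.8
```

move_arm(
  rows=[
    [[0, 0, -0.003, 0], [0, 0, -0.006, 0], [0, 0, -0.009, 0]],
  ],
)

```text
time_s: 6.35
ee_pos: [0.5882, -0.1026, 0.1027]
orientation: [3.139, -0.004, 0.378]
force: [4.4, 5.0, 7.4]
gripper_width: 0.681
gripper_force: 69.3
```

move_arm(
  rows=[
    [[0, 0, -0.003, 0], [0, 0, -0.006, 0], [0, 0, -0.009, 0]],
  ],
)

```text
time_s: 6.65
ee_pos: [0.5884, -0.1025, 0.0937]
orientation: [3.139, -0.005, 0.378]
force: [4.5, 1.0, 6.2]
gripper_width: 0.68
gripper_force: 69.5
```

move_arm(
  rows=[
    [[0, 0, -0.003, 0], [0, 0, -0.006, 0], [0, 0, -0.009, 0]],
  ],
)

```text
time_s: 6.95
ee_pos: [0.5879, -0.1027, 0.0845]
orientation: [3.139, -0.004, 0.378]
force: [1.7, 4.9, 5.1]
gripper_width: 0.676
gripper_force: 69.4
```

Run:
```python
from h import *
o=observe();print(o['ee_pos'],o['force'])
b=shot('side')
cv2.imwrite('pics/s3.png',cv2.resize(b['pixels'][190:310,300:450],(500,400)))
```

```text
[ 0.58789914 -0.10268605  0.08447132] [1.72946649 4.9470313  5.1382168 ]
```

View pics/s3.png

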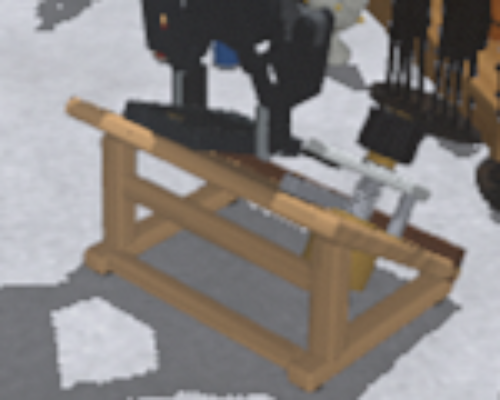

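The tablet has tipped and its eye end rests on the panel. I'll go a little further down, then release.

move_arm(
  rows=[
    [[0, 0, -0.002, 0], [0, 0, -0.004, 0]],
  ],
)

```text
time_s: 7.2
ee_pos: [0.5877, -0.103, 0.0805]
orientation: [3.139, -0.003, 0.378]
force: [0.7, 0.4, 6.6]
gripper_width: 0.685
gripper_force: 69.4
```

move_arm(
  rows=[
    [[0, 0, -0.001, 0], [0, 0, -0.002, 0], [0, 0, -0.003, 0]],
  ],
)

```text
time_s: 7.5
ee_pos: [0.5876, -0.1032, 0.0776]
orientation: [3.139, -0.003, 0.378]
force: [1.0, 4.9, 5.7]
gripper_width: 0.68
gripper_force: 69.3
```

move_arm(
  rows=[
    [[0, 0, -0.001, 0], [0, 0, -0.002, 0]],
  ],
)

```text
time_s: 7.7
ee_pos: [0.5876, -0.1031, 0.0756]
orientation: [3.139, -0.003, 0.378]
force: [-0.2, 0.3, 8.9]
gripper_width: 0.684
gripper_force: 69.7
```

move_arm(
  rows=[
    [[0, 0, 0, 0], [0, 0, 0, 0], [0, 0, 0, 0], [0, 0, 0, 0], [0, 0, 0, 0]],
  ],
  claw=0.95,
)

```text
time_s: 8.2
ee_pos: [0.5863, -0.1028, 0.0736]
orientation: [-3.141, 0.0, 0.378]
force: [-0.2, 0.3, -0.2]
gripper_width: 0.952
gripper_force: 0.0
```

move_arm(
  rows=[
    [[0, 0, 0.02, 0], [0, 0, 0.06, 0], [0, 0, 0.1, 0], [0, 0, 0.12, 0], [0, 0, 0.12, 0]],
  ],
)

```text
time_s: 8.7
ee_pos: [0.588, -0.1033, 0.1975]
orientation: [3.137, -0.006, 0.378]
force: [-0.1, 0.4, -0.1]
gripper_width: 0.95
gripper_force: 0.0
```

Run:
```python
from h import *
o=observe();print(o['ee_pos'],o['force'])
b=shot('side');w=shot('wrist')
B=cv2.resize(b['pixels'][190:310,310:450],(360,309));W=cv2.resize(w['pixels'][120:340,170:600],(440,225))
cv2.imwrite('pics/s4.png',np.hstack([B,cv2.copyMakeBorder(W,0,84,0,0,0)]))
cv2.imwrite('wf4.png',w['pixels']);cv2.imwrite('sf4.png',b['pixels'])
import pickle;pickle.dump(w,open('w4.pkl','wb'))
```

```text
[ 0.58804966 -0.10333367  0.1974869 ] [-0.10403372  0.36460791 -0.07597548]
```

View pics/s4.png

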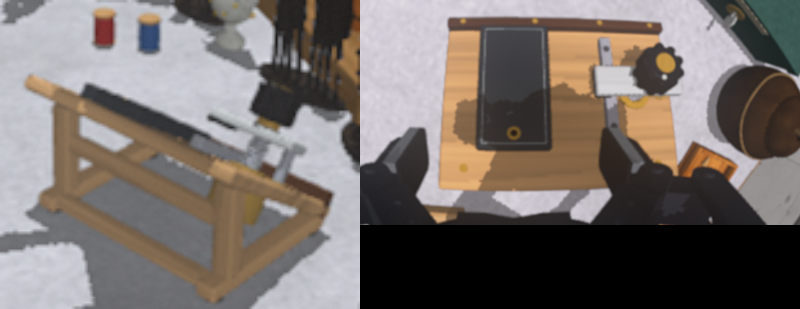

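The tablet lies flat on the panel with its foot at the ledge and its eye at the upper end. In the wrist view it spans columns 478–550, the stop is at 600–610 and the knob cap at (666,62). I'll check this numerically in rest coordinates.

```bash
cat >> h.py <<'E'
def wrest(c,u,v,h,p):
    "wrist pixel -> rest coords (mm) on plane z=h mm"
    o,d=wray(c,u,v);R=Rr(p[3]);o=R.T@(o-p[:3]);d=R.T@d
    return (o+d*(h/1000-o[2])/d[2])*1000
E
python3 - <<'E'
from h import *
import pickle
c=pickle.load(open('w4.pkl','rb'));p=np.load('rest.npy')
U=lambda x,y:(170+(x-360)/1.0233,120+y/1.0233)
for n,q,h in(('footL',(482,28),12),('footR',(548,29),12),('eyeL',(478,146),12),('eyeR',(550,150),12),('eye',(514,132),12),('ledgeL in',(449,29),10),('ledgeR in',(661,33),10),('upL',(439,187),0),('stop L foot',(599.5,38),10),('stop R foot',(609.5,38),10),('stopL at strap',(604,127),10),('strap end',(594,67),34),('strap end2',(596,96),34),('cap',(666,62),66)):
    print(n,wrest(c,*U(*q),h,p).round(1))
E
```

```text
footL [  3.5 -78.5  12. ]
footR [  4.6 -19.9  12. ]
eyeL [107.8 -78.5  12. ]
eyeR [111.1 -22.5  12. ]
eye [ 96.5 -50.4  12. ]
ledgeL in [   2.7 -108.9   10. ]
ledgeR in [ 3.9 91.5 10. ]
upL [ 140.6 -111.1    0. ]
stop L foot [11.8 27.2 10. ]
stop R foot [11.5 36.8 10. ]
stopL at strap [93.2 22.9 10. ]
strap end [50.6 12.  34. ]
strap end2 [74.3 11.4 34. ]
cap [59.7 58.2 66. ]
```

Run:
```python
from h import *
p=np.load('rest.npy');P=lambda q:p[:3]+Rr(p[3])@np.array(q)/1000
for y in(-101,-46.5):print(P((50,y,0))+[0,0,.0235])
o=observe();print(o['ee_pos'],P((50,-101,0))+[0,0,.0235]-o['ee_pos'])
```

```text
[ 0.56497785 -0.05806986  0.08339653]
[ 0.58510586 -0.1087168   0.08339653]
[ 0.58616297 -0.10282255  0.19344001] [-0.02118511  0.04475269 -0.11004348]
```

move_arm(
  rows=[
    [[-0.01, 0.02, 0, 0], [-0.021, 0.045, 0, 0], [-0.021, 0.045, 0, 0], [-0.021, 0.045, -0.02, 0], [-0.021, 0.045, -0.05, 0]],
  ],
  claw=0,
)

```text
time_s: 9.3
ee_pos: [0.5662, -0.0582, 0.1434]
orientation: [3.14, -0.002, 0.378]
force: [-0.2, -0.7, -0.8]
gripper_width: 0.088
gripper_force: 0.0
```

move_arm(
  rows=[
    [[0, 0, -0.02, 0], [0, 0, -0.04, 0], [0, 0, -0.05, 0], [0, 0, -0.054, 0], [0, 0, -0.054, 0]],
  ],
)

```text
time_s: 9.8
ee_pos: [0.5653, -0.058, 0.0892]
orientation: [-3.141, 0.001, 0.378]
force: [0.9, -0.1, 0.1]
gripper_width: -0.002
gripper_force: 0.0
```

Run:
```python
from h import *
o=observe();print(o['ee_pos'],o['force'],np.array([.5650,-.0581,.0834])-o['ee_pos'])
```

```text
[ 0.56529836 -0.05802114  0.08922073] [ 0.9166664  -0.0900899   0.06758943] [-2.98361695e-04 -7.88551217e-05 -5.82073334e-03]
```

move_arm(
  rows=[
    [[0, 0, -0.003, 0], [0, 0, -0.005, 0], [0, 0, -0.005, 0]],
  ],
)

```text
time_s: 10.1
ee_pos: [0.5655, -0.0579, 0.0851]
orientation: [3.141, -0.0, 0.378]
force: [0.2, 0.3, 0.2]
gripper_width: 0.003
gripper_force: 0.0
```

move_arm(
  rows=[
    [[0.0018, -0.0046, 0, 0], [0.0037, -0.0093, 0, 0], [0.0055, -0.0139, 0, 0], [0.0074, -0.0186, 0, 0], [0.0092, -0.0232, 0, 0]],
  ],
)

```text
time_s: 10.6
ee_pos: [0.5724, -0.0786, 0.0852]
orientation: [-3.135, 0.003, 0.377]
force: [-10.7, 14.3, 13.5]
gripper_width: -0.001
gripper_force: 9.7
```

move_arm(
  rows=[
    [[0.0015, -0.0037, 0, 0], [0.003, -0.0074, 0, 0], [0.0044, -0.0111, 0, 0], [0.0059, -0.0149, 0, 0], [0.0074, -0.0186, 0, 0]],
  ],
)

```text
time_s: 11.1
ee_pos: [0.5771, -0.0941, 0.0858]
orientation: [-3.128, 0.007, 0.378]
force: [-21.8, 27.6, 28.3]
gripper_width: 0.003
gripper_force: 19.8
```

Run:
```python
from h import *
b=shot('side');w=shot('wrist')
B=cv2.resize(b['pixels'][190:310,310:450],(360,309));W=cv2.resize(w['pixels'][50:330,150:590],(440,280))
cv2.imwrite('pics/s5.png',np.hstack([B,cv2.copyMakeBorder(W,0,29,0,0,0)]))
import pickle;pickle.dump(w,open('w5.pkl','wb'))
```

```text
(no output)
```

View pics/s5.png

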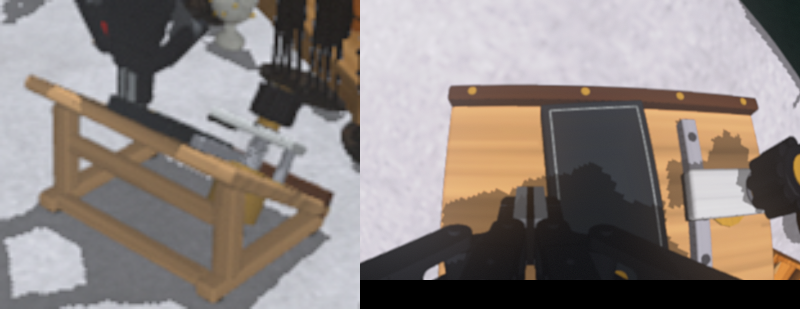

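The tablet slid about 30 mm and is still square, with roughly 17 mm left to the stop. But the finger's back is wedging it down at 28 N, so I'll back off and push with the flat side of the fingers instead (a quarter turn).

move_arm(
  rows=[
    [[-0.003, 0.008, 0.001, 0], [-0.006, 0.015, 0.01, 0], [-0.006, 0.015, 0.03, 0.08], [-0.006, 0.015, 0.06, 0.22], [-0.006, 0.015, 0.06, 0.36]],
  ],
)

```text
time_s: 11.7
ee_pos: [0.5786, -0.0857, 0.1494]
orientation: [3.134, -0.004, 0.743]
force: [0.1, -0.6, -0.4]
gripper_width: 0.003
gripper_force: 0.0
```

move_arm(
  rows=[
    [[0, 0, 0, 0.14], [0, 0, 0, 0.28], [0, 0, 0, 0.42], [0, 0, 0, 0.56], [0, 0, 0, 0.7]],
  ],
)

```text
time_s: 12.2
ee_pos: [0.5765, -0.0852, 0.1454]
orientation: [3.14, 0.001, 1.443]
force: [-1.1, -0.3, -0.1]
gripper_width: -0.007
gripper_force: 0.0
```

move_arm(
  rows=[
    [[0, 0, 0, 0.14], [0, 0, 0, 0.28], [0, 0, 0, 0.42], [0, 0, 0, 0.51], [0, 0, 0, 0.51]],
  ],
)

```text
time_s: 12.7
ee_pos: [0.5764, -0.0852, 0.1453]
orientation: [3.141, 0.001, 1.948]
force: [0.3, 0.2, -0.9]
gripper_width: -0.0
gripper_force: 0.0
```

Run:
```python
from h import *
p=np.load('rest.npy');P=lambda q:p[:3]+Rr(p[3])@np.array(q)/1000
o=observe();print(o['ee_pos'],o['orientation'],o['joint_positions'][5])
for y in(-68,-43):print(P((42,y,0))+[0,0,.0255]-o['ee_pos'],P((42,y,0))+[0,0,.0255])
w=shot('wrist');cv2.imwrite('pics/w6.png',w['pixels']);
```

```text
[ 0.5764385  -0.08515821  0.14531394] [3.14068045e+00 9.62800898e-04 1.94813095e+00] -0.655286881137299
[ 0.00681687 -0.00115836 -0.06450602] [ 0.58325537 -0.08631657  0.08080791]
[ 0.0160499  -0.0243909  -0.06450602] [ 0.5924884  -0.10954912  0.08080791]
```

View pics/w6.png

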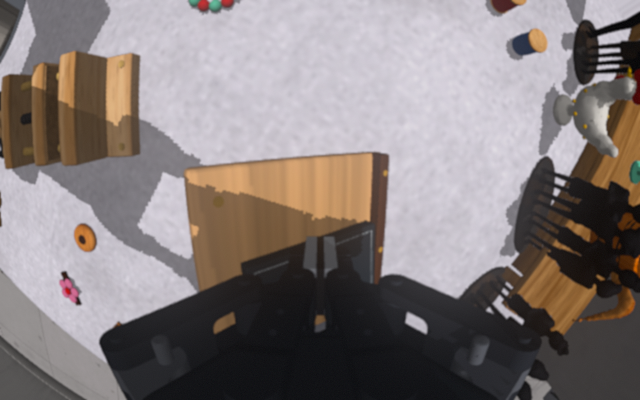

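Run:
```python
from h import *
import pickle
w=shot('wrist');p=np.load('rest.npy')
for q,h in(((372,222),12),((243,263),12),((188,170),0),((375,153),10)):print(wrest(w,*q,h,p).round(1))
c=pickle.load(open('w5.pkl','rb'))
for q,h in(((541,107),12),((555,230),12),((641,107),12),((665,245),12),((681,120),10),((690,220),10),((450,104),10),((755,110),10)):print(q,wrest(c,150+q[0]-360,50+q[1],h,p).round(1))
```

```text
[  7.7 -58.4  12. ]
[115.5 -53.3  12. ]
[ 140.3 -112.1    0. ]
[   5.2 -112.4   10. ]
(541, 107) [  6.5 -57.   12. ]
(555, 230) [ 73.  -50.6  12. ]
(641, 107) [ 5.2  0.7 12. ]
(665, 245) [83.   6.3 12. ]
(681, 120) [11.8 26.6 10. ]
(690, 220) [70.8 23.4 10. ]
(450, 104) [   2.8 -109.3   10. ]
(755, 110) [ 1.5 90.2 10. ]
```

Run:
```python
from h import *
p=np.load('rest.npy');P=lambda q:p[:3]+Rr(p[3])@np.array(q)/1000
o=observe();print(P((33,-75,0))+[0,0,.0255]-o['ee_pos'],P((33,-75,0))+[0,0,.0255])
```

```text
[ 0.01124178  0.00790934 -0.06946548] [ 0.58752128 -0.07708869  0.07564573]
```

move_arm(
  rows=[
    [[0.011, 0.008, -0.02, 0], [0.011, 0.008, -0.04, 0], [0.011, 0.008, -0.055, 0], [0.011, 0.008, -0.065, 0], [0.011, 0.008, -0.069, 0]],
  ],
)

```text
time_s: 13.3
ee_pos: [0.5867, -0.0767, 0.0749]
orientation: [-3.141, -0.001, 1.947]
force: [0.7, 0.6, -1.1]
gripper_width: -0.002
gripper_force: 0.0
```

move_arm(
  rows=[
    [[0.0018, -0.0046, 0, 0], [0.0037, -0.0093, 0, 0], [0.0044, -0.0111, 0, 0]],
  ],
)

```text
time_s: 13.6
ee_pos: [0.5919, -0.0883, 0.0765]
orientation: [3.14, 0.0, 1.947]
force: [0.5, 3.5, -0.5]
gripper_width: -0.003
gripper_force: 1.2
```

move_arm(
  rows=[
    [[0.0007, -0.0019, 0, 0], [0.0015, -0.0037, 0, 0], [0.0022, -0.0056, 0, 0]],
  ],
)

```text
time_s: 13.9
ee_pos: [0.594, -0.0932, 0.0761]
orientation: [3.141, 0.0, 1.948]
force: [2.3, 3.8, 0.6]
gripper_width: -0.003
gripper_force: 1.4
```

move_arm(
  rows=[
    [[0.0007, -0.0019, 0, 0], [0.0015, -0.0037, 0, 0], [0.0022, -0.0056, 0, 0], [0.003, -0.0074, 0, 0], [0.0037, -0.0093, 0, 0]],
  ],
)

```text
time_s: 14.4
ee_pos: [0.5974, -0.1023, 0.0757]
orientation: [3.141, -0.001, 1.948]
force: [2.0, 8.6, -0.1]
gripper_width: -0.002
gripper_force: 3.5
```

move_arm(
  rows=[
    [[0.0004, -0.0009, 0, 0], [0.0007, -0.0019, 0, 0], [0.0011, -0.0028, 0, 0], [0.0015, -0.0037, 0, 0]],
  ],
)

```text
time_s: 14.8
ee_pos: [0.5989, -0.1044, 0.0752]
orientation: [3.141, -0.003, 1.948]
force: [4.0, 11.9, -2.1]
gripper_width: -0.0
gripper_force: 4.9
```

move_arm(
  rows=[
    [[0.0004, -0.0009, 0, 0], [0.0007, -0.0019, 0, 0], [0.0007, -0.0019, 0, 0]],
  ],
)

```text
time_s: 15.1
ee_pos: [0.5994, -0.1051, 0.075]
orientation: [3.141, -0.005, 1.948]
force: [3.8, 15.2, -1.4]
gripper_width: -0.003
gripper_force: 6.5
```

move_arm(
  rows=[
    [[-0.004, 0.009, 0, 0], [-0.006, 0.014, 0.02, 0], [-0.012, 0.014, 0.06, -0.14], [-0.018, 0.014, 0.1, -0.28], [-0.018, 0.0, 0.13, -0.42]],
  ],
)

```text
time_s: 15.6
ee_pos: [0.581, -0.108, 0.2083]
orientation: [3.14, 0.001, 1.523]
force: [0.7, 0.3, -0.9]
gripper_width: -0.002
gripper_force: 0.0
```

move_arm(
  rows=[
    [[0.01, -0.01, 0, -0.14], [0.02, -0.02, 0, -0.28], [0.02, -0.03, 0, -0.42], [0.02, -0.04, 0, -0.56], [0.02, -0.04, 0, -0.7]],
  ],
)

```text
time_s: 16.1
ee_pos: [0.601, -0.1504, 0.2055]
orientation: [3.141, 0.002, 0.82]
force: [-0.1, -0.9, 0.4]
gripper_width: -0.002
gripper_force: 0.0
```

move_arm(
  rows=[
    [[0, 0, 0, -0.14], [0, 0, 0, -0.28], [0, 0, 0, -0.42], [0, 0, 0, -0.45], [0, 0, 0, -0.45]],
  ],
  claw=1,
)

```text
time_s: 16.6
ee_pos: [0.6011, -0.149, 0.2056]
orientation: [3.141, 0.001, 0.377]
force: [-0.0, 0.3, 1.0]
gripper_width: 0.845
gripper_force: 0.0
```

Run:
```python
from h import *
import pickle
o=observe();print(o['ee_pos'],o['orientation'])
w=shot('wrist');cv2.imwrite('pics/w7.png',cv2.resize(w['pixels'][100:320,160:520],(792,484)));pickle.dump(w,open('w7.pkl','wb'))
```

```text
[ 0.60108059 -0.14898435  0.20560195] [3.14082244e+00 1.14989411e-03 3.77185916e-01]
```

View pics/w7.png

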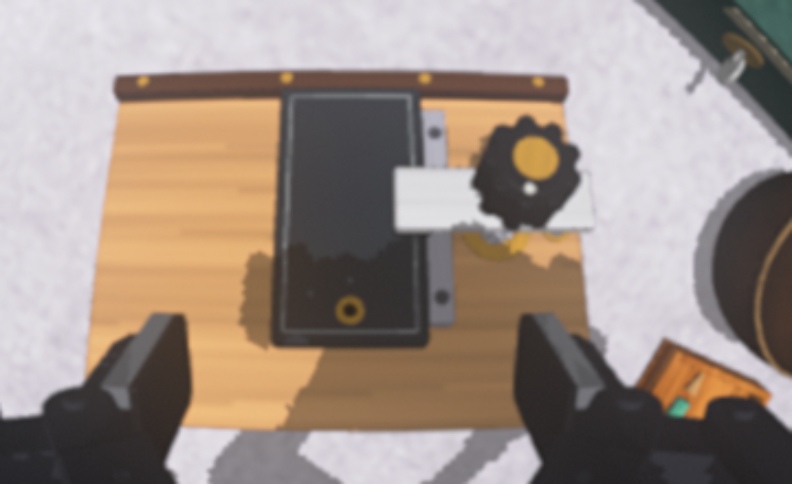

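The tablet's right edge lies flush along the stop, (421,110) to (428,325), with its foot at the ledge and the strap pad over it. Next I'll check the knob position from its cap at (536,158).

Run:
```python
from h import *
import pickle
c=pickle.load(open('w7.pkl','rb'));p=np.load('rest.npy')
P=lambda q:p[:3]+Rr(p[3])@np.array(q)/1000
U=lambda x,y:(160+x/2.2,100+y/2.2)
for n,q,h in(('cap',(536,158),66),('footL',(281,92),12),('footR',(420,92),12),('eyeL',(273,335),12),('eyeR',(427,335),12),('stop f',(422,110),10),('stop e',(429,326),10),('eye',(350,310),12),('strap',(394,167),34),('strap',(394,230),34),('strapR',(590,172),34)):print(n,wrest(c,*U(*q),h,p).round(1))
# cap from wrist vs top ray
t=pickle.load(open('c0.pkl','rb'))['top']
o1,d1=wray(c,*U(536,158));o2,d2=ray(t,325+513.5/7-.5,140+95.5/7-.5)
s=np.linalg.lstsq(np.array([d1,-d2]).T,o2-o1,rcond=None)[0];print(o1+s[0]*d1,o2+s[1]*d2,P((60,58,66)))
print(observe()['ee_pos'],P((60,58,53.5)))
```

```text
cap [60.3 57.3 66. ]
footL [  3.5 -33.1  12. ]
footR [ 3.7 26.3 12. ]
eyeL [107.7 -32.6  12. ]
eyeR [107.8  25.   12. ]
stop f [11.4 27.  10. ]
stop e [104.   26.1  10. ]
eye [98.  -3.8 12. ]
strap [49.2 12.6 34. ]
strap [73.9 12.  34. ]
strapR [50.6 88.5 34. ]
[ 0.65082644 -0.19395593  0.12098254] [ 0.65067631 -0.19354737  0.12085787] [ 0.65126723 -0.1948731   0.11969633]
[ 0.60113672 -0.1488597   0.20562365] [ 0.64460441 -0.19752102  0.10945692]
```

move_arm(
  rows=[
    [[0.01, -0.01, 0, 0.14], [0.02, -0.02, 0, 0.28], [0.03, -0.03, 0, 0.42], [0.04, -0.04, 0, 0.56], [0.045, -0.048, 0, 0.6]],
  ],
  claw=0.8,
)

```text
time_s: 17.15
ee_pos: [0.6469, -0.1972, 0.2055]
orientation: [3.141, 0.001, 0.983]
force: [-0.1, 0.1, 0.7]
gripper_width: 0.8
gripper_force: 0.0
```

move_arm(
  rows=[
    [[-0.001, 0.001, -0.03, 0], [-0.001, 0.001, -0.06, 0], [-0.001, 0.001, -0.08, 0], [-0.001, 0.001, -0.09, 0], [-0.001, 0.001, -0.09, 0]],
  ],
)

```text
time_s: 17.65
ee_pos: [0.6448, -0.1952, 0.1143]
orientation: [-3.139, 0.001, 0.978]
force: [0.7, -0.2, 0.4]
gripper_width: 0.799
gripper_force: 0.0
```

move_arm(
  rows=[
    [[0, 0, 0, 0], [0, 0, 0, 0], [0, 0, 0, 0], [0, 0, 0, 0], [0, 0, 0, 0]],
  ],
  claw=0.2,
)

```text
time_s: 18.15
ee_pos: [0.6448, -0.1948, 0.1177]
orientation: [-3.141, 0.0, 0.978]
force: [-6.3, 2.7, 6.7]
gripper_width: 0.409
gripper_force: 58.6
```

Run:
```python
from h import *
o=observe();print(o)
w=shot('wrist');b=shot('side')
cv2.imwrite('pics/w8.png',np.hstack([w['pixels'][60:340,150:590],cv2.resize(b['pixels'][190:300,340:460],(306,280))]))
```

```text
{'time_s': 18.15, 'joint_positions': array([-4.07094416e-01,  7.23014677e-01,  1.23143073e+00,  5.52155540e-05,
        1.18807145e+00,  1.86018345e-01]), 'joint_velocities': array([ 0.00088776, -0.00254552,  0.00078549,  0.0008781 , -0.00047183,
        0.00168405]), 'tau': array([ -0.3308865 , -56.97385669, -24.69611585,  -0.12484075,
        -2.24311799,  -0.20473579]), 'ee_pos': array([ 0.64481099, -0.19481414,  0.11774969]), 'orientation': array([-3.14067493e+00,  1.20610557e-04,  9.77662977e-01]), 'force': array([-6.33420828,  2.74714615,  6.7332948 ]), 'wrist_torque': array([ 0.5439669 ,  1.21250574, -0.15937403]), 'gripper_force': 58.550788164138794, 'gripper_width': 0.40949901545295697}
```

View pics/w8.png

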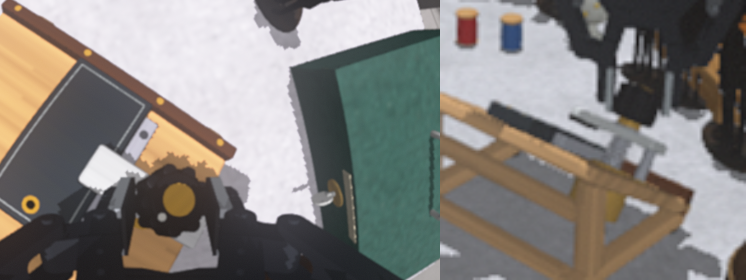

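The pads are closed on the knob, with its white index dot visible at (162,217), and the tablet is still in place. I've now viewed more pictures than the 10 allowed, so I'll use numbers only from here. Next is pushing in and turning clockwise.

move_arm(
  rows=[
    [[-0.0016, -0.0006, -0.0025, 0], [-0.0032, -0.0013, -0.005, 0], [-0.0043, -0.0017, -0.0066, 0], [-0.0043, -0.0017, -0.0066, 0]],
  ],
)

```text
time_s: 18.65
ee_pos: [0.6435, -0.1955, 0.1153]
orientation: [3.135, -0.005, 0.978]
force: [-3.0, 8.3, 22.4]
gripper_width: 0.408
gripper_force: 61.7
```

move_arm(
  rows=[
    [[0, 0, 0, -0.14], [0, 0, 0, -0.28], [0, 0, 0, -0.42], [0, 0, 0, -0.56]],
  ],
)

```text
time_s: 19.05
ee_pos: [0.6437, -0.1962, 0.115]
orientation: [3.137, -0.007, 0.413]
force: [0.6, 3.8, 18.0]
gripper_width: 0.373
gripper_force: 58.7
```

move_arm(
  rows=[
    [[0, 0, 0, -0.14], [0, 0, 0, -0.28], [0, 0, 0, -0.42], [0, 0, 0, -0.56], [0, 0, 0, -0.6]],
  ],
)

```text
time_s: 19.55
ee_pos: [0.6439, -0.1986, 0.1133]
orientation: [3.137, -0.009, -0.185]
force: [1.8, -2.3, 7.7]
gripper_width: 0.375
gripper_force: 85.1
```

```bash
cat >> h.py <<'E'
p=np.load('rest.npy')
def wproj(c,X):
    q=np.array(c['R'])@X+np.array(c['t']);th=np.arctan2(np.hypot(q[0],q[1]),q[2]);a=np.arctan2(q[1],q[0])
    return c['cx']+c['fx']*th*np.cos(a),c['cy']+c['fx']*th*np.sin(a)
def knob(c,vb=0):
    P=p[:3]+Rr(p[3])@np.array([.060,.057,.064]);u0,v0=map(int,wproj(c,P))
    im=c['pixels'][v0-30:v0+31,u0-30:u0+31];hsv=cv2.cvtColor(im,cv2.COLOR_BGR2HSV)
    def blobs(m):
        n,l,st,ce=cv2.connectedComponentsWithStats(m.astype(np.uint8));return [(st[i,4],ce[i]+[u0-30,v0-30]) for i in range(1,n)]
    cap=max(blobs((hsv[...,1]>110)&(hsv[...,2]>90)&(hsv[...,0]<30)),key=lambda b:b[0])
    # solve knob height from nominal axis: intersect ray with axis neighbourhood
    o,d=wray(c,*cap[1]);R=Rr(p[3]);A=p[:3]+R@np.array([.060,.0575,0]);n=R[:,2]
    s=np.linalg.lstsq(np.array([d,-n]).T,A-o,rcond=None)[0];h=s[1]*1000
    out=[]
    cp=wrest(c,*cap[1],h,p)
    for a,q in blobs((hsv[...,1]<60)&(hsv[...,2]>150)):
        w=wrest(c,*q,h,p)-cp
        if np.hypot(w[0],w[1])<17: out.append((int(a),round(float(np.degrees(np.arctan2(-w[1],w[0]))),0),round(float(np.hypot(w[0],w[1])),1)))
    return 'cap area %d h %.1f pos %s'%(cap[0],h,cp.round(1)),'dots (area, cw angle from uphill, r):',out
E
python3 - <<'E'
from h import *
import pickle
print(knob(pickle.load(open('w7.pkl','rb'))))
print(knob(pickle.load(open('w4.pkl','rb'))))
print(knob(shot('wrist')))
E
```

```text
('cap area 541 h 80.4 pos [53.4 43.3 80.4]', 'dots (area, cw angle from uphill, r):', [])
('cap area 329 h 69.5 pos [45.  41.3 69.5]', 'dots (area, cw angle from uphill, r):', [])
('cap area 796 h 59.6 pos [61.1 56.5 59.6]', 'dots (area, cw angle from uphill, r):', [(40, 74.0, 15.2)])
```

```bash
sed -i "s/key=lambda b:b\[0\])/key=lambda b:-np.hypot(*(b[1]-[u0,v0])) if b[0]>60 else -1e9)/" h.py
python3 - <<'E'
from h import *
import pickle
print(knob(pickle.load(open('w7.pkl','rb'))))
print(knob(pickle.load(open('w4.pkl','rb'))))
print(knob(shot('wrist')))
E
```

```text
('cap area 335 h 65.5 pos [59.7 57.  65.5]', 'dots (area, cw angle from uphill, r):', [(885, -87.0, 16.7), (19, 16.0, 11.4)])
('cap area 305 h 65.9 pos [60.  57.5 65.9]', 'dots (area, cw angle from uphill, r):', [(1236, -103.0, 15.6), (17, 15.0, 11.2)])
('cap area 795 h 59.5 pos [61.1 56.5 59.5]', 'dots (area, cw angle from uphill, r):', [(41, 75.0, 15.2)])
```

The knob turned about 59° (dot from 16° to 75°) and sank about 6 mm, so the lead-in may have come round. I'll push further in.

move_arm(
  rows=[
    [[-0.0016, -0.0006, -0.0025, 0], [-0.0027, -0.0011, -0.0041, 0], [-0.0027, -0.0011, -0.0041, 0]],
  ],
)

```text
time_s: 19.95
ee_pos: [0.643, -0.1991, 0.1116]
orientation: [3.139, -0.015, -0.181]
force: [3.6, 2.8, 16.6]
gripper_width: 0.374
gripper_force: 86.1
```

Run:
```python
from h import *
print(knob(shot('wrist')),observe()['force'])
```

```text
('cap area 794 h 57.9 pos [61.1 56.5 57.9]', 'dots (area, cw angle from uphill, r):', [(35, 74.0, 15.1)]) [ 3.57126111  2.39753656 16.63095021]
```

move_arm(
  rows=[
    [[-0.0016, -0.0006, -0.0025, 0], [-0.0027, -0.0011, -0.0041, 0], [-0.0027, -0.0011, -0.0041, 0]],
  ],
)

```text
time_s: 20.3
ee_pos: [0.6427, -0.1995, 0.1105]
orientation: [3.139, -0.021, -0.18]
force: [6.4, 6.8, 27.8]
gripper_width: 0.374
gripper_force: 87.7
```

move_arm(
  rows=[
    [[0, 0, 0, -0.1], [0, 0, 0, -0.2], [0, 0, 0, -0.2]],
  ],
)

```text
time_s: 20.6
ee_pos: [0.6446, -0.2002, 0.1121]
orientation: [-3.139, -0.027, -0.385]
force: [10.2, 4.9, 30.6]
gripper_width: 0.374
gripper_force: 78.2
```

Run:
```python
from h import *
print(knob(shot('wrist')),observe()['force'])
```

```text
('cap area 746 h 56.3 pos [61.1 56.5 56.3]', 'dots (area, cw angle from uphill, r):', [(83, 84.0, 15.7)]) [10.83661052  3.92747888 30.56347943]
```

```bash
cat >> h.py <<'E'
def strap(vb=0):
    "strap travel in mm from the side view (patch of strap's outer end, shift predicted along -n)"
    a=cv2.imread('pics/side0.png');c=camera('side');b=c['pixels']
    R=Rr(p[3]);X=p[:3]+R@np.array([.060,.080,.034]);u,v=proj(c,X);u2,v2=proj(c,X-R[:,2]*.01)
    x,y=int(round(u)),int(round(v));f=4
    A=cv2.resize(a[y-6:y+7,x-8:x+9],None,fx=f,fy=f,interpolation=cv2.INTER_CUBIC)
    B=cv2.resize(b[y-14:y+20,x-16:x+17],None,fx=f,fy=f,interpolation=cv2.INTER_CUBIC)
    m=cv2.matchTemplate(B,A,cv2.TM_CCOEFF_NORMED);_,s,_,(i,j)=cv2.minMaxLoc(m)
    dx,dy=i/f-8,j/f-8;g=np.array([u2-u,v2-v])
    return 'strap shift px %.2f %.2f score %.2f travel %.1f mm (10mm=%s px)'%(dx,dy,s,10*np.dot([dx,dy],g)/(g@g),g.round(1))
E
python3 - <<'E'
from h import *
print(strap())
E
```

```text
strap shift px -2.00 5.25 score 0.71 travel 10.6 mm (10mm=[-2.1  4.9] px)
```

The side view puts the strap travel at about 10.6 mm, so the screw is in the lead-in and down. I'll turn on to catch the thread.

move_arm(
  rows=[
    [[0, 0, 0, -0.08], [0, 0, 0, -0.16], [0, 0, 0, -0.24], [0, 0, 0, -0.3], [0, 0, 0, -0.3]],
  ],
)

```text
time_s: 21.2
ee_pos: [0.6433, -0.2033, 0.113]
orientation: [-3.137, -0.027, -0.681]
force: [5.7, -2.3, 37.5]
gripper_width: 0.375
gripper_force: 77.1
```

Run:
```python
from h import *
print(knob(shot('wrist')),observe()['force'],observe()['wrist_torque'],strap())
```

```text
('cap area 672 h 55.5 pos [61.1 56.5 55.5]', 'dots (area, cw angle from uphill, r):', [(29, 68.0, 15.0)]) [ 5.54662511 -2.39470845 36.84193529] [-1.6400955   0.02621913  0.60637293] strap shift px -2.25 5.50 score 0.69 travel 11.2 mm (10mm=[-2.1  4.9] px)
```

Run:
```python
from h import *
import pickle
def cand(c):
    P=p[:3]+Rr(p[3])@np.array([.060,.057,.056]);u0,v0=map(int,wproj(c,P))
    im=c['pixels'][v0-36:v0+37,u0-36:u0+37];hsv=cv2.cvtColor(im,cv2.COLOR_BGR2HSV)
    k=knob(c);h=float(k[0].split()[4])
    for t in(110,140,170,200):
        n,l,st,ce=cv2.connectedComponentsWithStats(((hsv[...,1]<80)&(hsv[...,2]>t)).astype(np.uint8))
        o=[]
        for i in range(1,n):
            w=wrest(c,*(ce[i]+[u0-36,v0-36]),h,p)-[61.1,56.5,h]; r=np.hypot(w[0],w[1])
            if r<19 and st[i,4]>5:o.append((int(st[i,4]),ce[i].round(0).tolist(),int(np.degrees(np.arctan2(-w[1],w[0]))),round(r,1)))
        print(t,o)
    print(h)
    return im
w=shot('wrist');im=cand(w)
g=cv2.cvtColor(im,cv2.COLOR_BGR2GRAY)
print('\n'.join(''.join(' .:-=+*#%@'[min(9,int(x)//26)] for x in r[::2]) for r in g[::3]))
```

```text
110 [(30, [28.0, 58.0], 85, np.float64(11.5)), (263, [49.0, 69.0], 32, np.float64(15.6))]
140 [(7, [28.0, 57.0], 85, np.float64(11.3)), (106, [32.0, 70.0], 67, np.float64(16.2))]
170 [(92, [32.0, 70.0], 68, np.float64(16.3))]
200 [(78, [32.0, 70.0], 67, np.float64(16.4)), (57, [60.0, 70.0], 14, np.float64(18.8))]
55.5
-::=#####*##+=+*+**++==============++
::-+*****####*#####*+-::::::::::::-++
:------:.=###*+++===:..............-+
:------:.-**-.......................-
------::.:==.........................
------:..:-:.........................
-----:...:-:.........................
-----:....:..........................
----:..........:-----::..............
----:........:-==----=--.............
----.........-===---===--............
---:........:-=-----==---:...........
===:........:=-----===----...........
-==:........:==----==---=-:..........
:==:........:------=----=-...........
.:::.........--=-=--------...........
..............---==----=-............
...............:-=---=--.............
.........:::.-=:.:::::...............
.........::::+++:....................
.........::::-==:...................:
........::::......................:=+
........::::-=-:-=*=..........:-+++==
........:::-#%%%%%%%=.....:-+#%%%%**#
........::-#%%%%%%%%%#+=+#%%%%%%%#*##
```

```bash
sed -i "s/hsv\[...,1\]<60)&(hsv\[...,2\]>150)/hsv[...,1]<80)\&(hsv[...,2]>115)/; s/np.hypot(w\[0\],w\[1\])<17: out/9<np.hypot(w[0],w[1])<13.5 and 4<a<90: out/" h.py
```

move_arm(
  rows=[
    [[0, 0, 0, 0], [0, 0, 0.001, 0], [0, 0, 0.002, 0], [0, 0, 0.004, 0]],
  ],
  claw=0.75,
)

```text
time_s: 21.75
ee_pos: [0.6353, -0.1991, 0.1046]
orientation: [3.141, 0.001, -0.682]
force: [-0.3, -0.1, -0.5]
gripper_width: 0.752
gripper_force: 0.0
```

Run:
```python
from h import *
print(knob(shot('wrist')),observe()['force'],strap(),observe()['ee_pos'])
```

```text
('cap area 893 h 68.6 pos [61.1 56.5 68.6]', 'dots (area, cw angle from uphill, r):', [(37, 84.0, 11.3)]) [ 0.54086324 -1.26366585 -0.37531129] strap shift px 0.50 -0.25 score 0.81 travel -0.8 mm (10mm=[-2.1  4.9] px) [ 0.63560422 -0.19924336  0.10477445]
```

The knob sprang up with its dot at 84°, so it was in the lead-in but not yet caught. I'll rewind, regrip, push in and turn a full stroke from here.

move_arm(
  rows=[
    [[0.005, 0.002, 0.012, 0], [0.01, 0.003, 0.025, 0.14], [0.01, 0.003, 0.025, 0.29], [0.01, 0.003, 0.025, 0.44], [0.01, 0.003, 0.025, 0.59]],
  ],
)

```text
time_s: 22.35
ee_pos: [0.6456, -0.1962, 0.1295]
orientation: [-3.141, 0.001, -0.086]
force: [0.2, 0.0, -0.7]
gripper_width: 0.753
gripper_force: 0.0
```

move_arm(
  rows=[
    [[0, 0, 0, 0.145], [0, 0, 0, 0.29], [0, 0, 0, 0.435], [0, 0, 0, 0.58], [0, 0, 0, 0.725]],
  ],
)

```text
time_s: 22.85
ee_pos: [0.6456, -0.1962, 0.1294]
orientation: [-3.141, 0.001, 0.639]
force: [-0.5, -0.2, 0.1]
gripper_width: 0.748
gripper_force: 0.0
```

move_arm(
  rows=[
    [[0, 0, 0, 0.145], [0, 0, 0, 0.29], [0, 0, 0, 0.445], [0, 0, -0.01, 0.445], [0, 0, -0.015, 0.445]],
  ],
)

```text
time_s: 23.35
ee_pos: [0.6452, -0.196, 0.1133]
orientation: [-3.14, 0.0, 1.074]
force: [-0.8, 0.1, -0.7]
gripper_width: 0.75
gripper_force: 0.0
```

Run:
```python
from h import *
o=observe();print(knob(shot('wrist')),o['force'],o['ee_pos'],o['orientation'],np.array([.6455,-.196,.1145])-o['ee_pos'])
```

```text
('cap area 924 h 64.0 pos [59.8 57.4 64. ]', 'dots (area, cw angle from uphill, r):', [(61, 86.0, 11.5)]) [-0.7863414   0.06725501 -0.67899551] [ 0.64520309 -0.1960118   0.11330446] [-3.13961658e+00  2.54014533e-04  1.07389683e+00] [2.96908981e-04 1.18048487e-05 1.19553588e-03]
```

move_arm(
  rows=[
    [[0, 0, 0, 0], [0, 0, 0, 0], [0, 0, 0, 0], [0, 0, 0, 0], [0, 0, 0, 0]],
  ],
  claw=0.2,
)

```text
time_s: 23.9
ee_pos: [0.6446, -0.1954, 0.1155]
orientation: [-3.138, 0.0, 1.077]
force: [-6.1, 3.5, 5.3]
gripper_width: 0.413
gripper_force: 59.3
```

move_arm(
  rows=[
    [[-0.0016, -0.0006, -0.0025, 0], [-0.0032, -0.0013, -0.0049, 0], [-0.0048, -0.0019, -0.0074, 0], [-0.0064, -0.0025, -0.0098, 0], [-0.0064, -0.0025, -0.0098, 0]],
  ],
)

```text
time_s: 24.4
ee_pos: [0.6389, -0.1976, 0.1067]
orientation: [-3.14, -0.001, 1.077]
force: [-4.5, 5.2, 8.9]
gripper_width: 0.412
gripper_force: 59.8
```

Run:
```python
from h import *
o=observe();print(knob(shot('wrist')),o['force'],o['ee_pos'],o['orientation'],strap())
```

```text
('cap area 899 h 53.6 pos [59.7 57.3 53.6]', 'dots (area, cw angle from uphill, r):', [(38, 86.0, 11.0)]) [-4.46319193  5.23154915  8.93583288] [ 0.63890135 -0.19762559  0.10668654] [-3.14038396e+00 -1.02909910e-03  1.07658399e+00] strap shift px -1.75 4.50 score 0.80 travel 9.1 mm (10mm=[-2.1  4.9] px)
```

It went in about 10 mm with little force, so it's in the lead-in. Now the full clockwise stroke.

move_arm(
  rows=[
    [[-0.0005, -0.0002, -0.0008, -0.14], [-0.001, -0.0004, -0.0016, -0.28], [-0.001, -0.0004, -0.0016, -0.42], [-0.001, -0.0004, -0.0016, -0.56], [-0.001, -0.0004, -0.0016, -0.7]],
  ],
)

```text
time_s: 25.0
ee_pos: [0.6381, -0.1985, 0.1054]
orientation: [-3.142, 0.0, 0.372]
force: [-4.2, -2.4, 6.8]
gripper_width: 0.377
gripper_force: 58.8
```

move_arm(
  rows=[
    [[-0.0005, -0.0002, -0.0008, -0.14], [-0.001, -0.0004, -0.0016, -0.28], [-0.001, -0.0004, -0.0016, -0.42], [-0.001, -0.0004, -0.0016, -0.56], [-0.001, -0.0004, -0.0016, -0.7]],
  ],
)

```text
time_s: 25.5
ee_pos: [0.639, -0.2002, 0.1053]
orientation: [3.139, -0.006, -0.324]
force: [15.8, 17.8, 14.9]
gripper_width: 0.378
gripper_force: 138.7
```

Run:
```python
from h import *
o=observe();print(knob(shot('wrist')),o['force'],o['wrist_torque'],strap())
```

```text
('cap area 838 h 56.6 pos [61.1 56.6 56.6]', 'dots (area, cw angle from uphill, r):', [(13, 144.0, 10.4)]) [15.84754547 17.78799407 14.85850705] [ 2.38771896 -2.96654202  0.10135512] strap shift px 0.25 4.25 score 0.69 travel 7.2 mm (10mm=[-2.1  4.9] px)
```

move_arm(
  rows=[
    [[0, 0, 0, 0], [0, 0, 0, 0], [0, 0, 0.002, 0], [0, 0, 0.004, 0]],
  ],
  claw=0.75,
)

```text
time_s: 26.0
ee_pos: [0.6371, -0.1995, 0.1056]
orientation: [3.141, 0.001, -0.323]
force: [-1.0, 0.4, -0.4]
gripper_width: 0.753
gripper_force: 0.0
```

Run:
```python
from h import *
o=observe();print(knob(shot('wrist')),o['force'],o['ee_pos'],o['gripper_width'],strap())
```

```text
('cap area 876 h 59.6 pos [61.2 56.5 59.6]', 'dots (area, cw angle from uphill, r):', [(35, 140.0, 11.2)]) [-1.01687639  0.377198   -0.37117737] [ 0.63707955 -0.19952313  0.10556473] 0.7528658753255374 strap shift px 1.50 6.00 score 0.52 travel 9.3 mm (10mm=[-2.1  4.9] px)
```

The knob stays in at about 9 mm with nothing holding it, so the thread has caught (dot at 140°). Now I'll rewind and tighten.

move_arm(
  rows=[
    [[0.002, 0.001, 0.01, 0], [0.003, 0.0015, 0.016, 0.14], [0.003, 0.0015, 0.016, 0.29], [0.003, 0.0015, 0.016, 0.44], [0.003, 0.0015, 0.016, 0.59]],
  ],
)

```text
time_s: 26.6
ee_pos: [0.6407, -0.198, 0.1227]
orientation: [3.141, -0.0, 0.274]
force: [-0.3, 0.3, 0.5]
gripper_width: 0.747
gripper_force: 0.0
```

move_arm(
  rows=[
    [[0, 0, 0, 0.145], [0, 0, 0, 0.29], [0, 0, 0, 0.435], [0, 0, 0, 0.58], [0, 0, 0, 0.725]],
  ],
)

```text
time_s: 27.1
ee_pos: [0.6407, -0.198, 0.1226]
orientation: [3.141, -0.0, 0.999]
force: [0.4, 0.5, 0.1]
gripper_width: 0.752
gripper_force: 0.0
```

move_arm(
  rows=[
    [[0, 0, 0, 0.1], [0, 0, -0.008, 0.1], [0, 0, -0.016, 0.1], [0, 0, -0.016, 0.1]],
  ],
)

```text
time_s: 27.5
ee_pos: [0.6395, -0.1975, 0.1041]
orientation: [-3.138, 0.0, 1.091]
force: [-0.2, -0.2, 0.7]
gripper_width: 0.751
gripper_force: 0.0
```

move_arm(
  rows=[
    [[0, 0, 0, 0], [0, 0, 0, 0], [0, 0, 0, 0], [0, 0, 0, 0]],
  ],
  claw=0.2,
)

```text
time_s: 27.9
ee_pos: [0.6395, -0.1973, 0.1068]
orientation: [-3.139, -0.0, 1.092]
force: [-4.9, 3.2, 5.4]
gripper_width: 0.417
gripper_force: 59.1
```

Run:
```python
from h import *
o=observe();print(knob(shot('wrist')),o['force'],o['ee_pos'],o['gripper_width'],strap())
```

```text
('cap area 899 h 54.6 pos [59.8 57.3 54.6]', 'dots (area, cw angle from uphill, r):', [(74, 140.0, 11.5)]) [-4.85746217  3.16003474  5.37561048] [ 0.63947611 -0.19731644  0.10681964] 0.41650530096768085 strap shift px -1.75 4.00 score 0.82 travel 8.2 mm (10mm=[-2.1  4.9] px)
```

move_arm(
  rows=[
    [[0, 0, 0, -0.14], [0, 0, 0, -0.28], [-0.0003, -0.0001, -0.0005, -0.42], [-0.0004, -0.0002, -0.0006, -0.56], [-0.0004, -0.0002, -0.0006, -0.7]],
  ],
)

```text
time_s: 28.5
ee_pos: [0.6382, -0.1984, 0.1056]
orientation: [-3.14, 0.004, 0.387]
force: [-7.5, -1.7, 0.5]
gripper_width: 0.375
gripper_force: 61.2
```

move_arm(
  rows=[
    [[0, 0, 0, -0.14], [0, 0, 0, -0.28], [-0.0003, -0.0001, -0.0005, -0.42], [-0.0004, -0.0002, -0.0006, -0.56], [-0.0004, -0.0002, -0.0006, -0.7]],
  ],
)

```text
time_s: 29.0
ee_pos: [0.6407, -0.2009, 0.1078]
orientation: [3.135, -0.006, -0.309]
force: [-4.2, -6.6, 10.1]
gripper_width: 0.378
gripper_force: 126.3
```

Run:
```python
from h import *
o=observe();print(knob(shot('wrist')),o['force'],o['wrist_torque'],o['ee_pos'],o['gripper_width'])
```

```text
('cap area 822 h 58.3 pos [61.2 56.6 58.3]', 'dots (area, cw angle from uphill, r):', [(33, -164.0, 11.1)]) [-4.1602064  -6.62547714 10.09140188] [-3.65179623  1.08866166  1.73084748] [ 0.64070827 -0.20093079  0.10782831] 0.37796593027993325
```

move_arm(
  rows=[
    [[0, 0, 0, 0], [0, 0, 0, 0], [0, 0, 0.002, 0], [0, 0, 0.004, 0]],
  ],
  claw=0.75,
)

```text
time_s: 29.45
ee_pos: [0.6394, -0.1984, 0.1085]
orientation: [3.142, 0.001, -0.307]
force: [0.3, -0.1, 0.7]
gripper_width: 0.75
gripper_force: 0.0
```

Run:
```python
from h import *
o=observe();print(knob(shot('wrist')),o['force'],o['ee_pos'],o['gripper_width'])
```

```text
('cap area 830 h 58.4 pos [61.1 56.6 58.4]', 'dots (area, cw angle from uphill, r):', [(44, -164.0, 11.4)]) [ 0.28068148 -0.11824521  0.73454091] [ 0.63941848 -0.19838119  0.1085131 ] 0.749747514247966
```

One stroke gave +56° (dot at 196°) and it holds. Next stroke.

move_arm(
  rows=[
    [[0.001, 0.0005, 0.01, 0], [0.001, 0.0005, 0.014, 0.14], [0.001, 0.0005, 0.014, 0.29], [0.001, 0.0005, 0.014, 0.44], [0.001, 0.0005, 0.014, 0.59]],
  ],
)

```text
time_s: 30.0
ee_pos: [0.6409, -0.1979, 0.1236]
orientation: [3.141, -0.001, 0.289]
force: [0.2, 0.6, 0.2]
gripper_width: 0.752
gripper_force: 0.0
```

move_arm(
  rows=[
    [[0, 0, 0, 0.145], [0, 0, 0, 0.29], [0, 0, 0, 0.435], [0, 0, 0, 0.58], [0, 0, 0, 0.725]],
  ],
)

```text
time_s: 30.5
ee_pos: [0.6409, -0.1979, 0.1235]
orientation: [3.141, -0.0, 1.014]
force: [-0.6, -0.4, -0.1]
gripper_width: 0.749
gripper_force: 0.0
```

move_arm(
  rows=[
    [[-0.001, 0, 0, 0.08], [-0.001, 0, -0.01, 0.08], [-0.0015, -0.0005, -0.019, 0.08], [-0.0015, -0.0005, -0.019, 0.08]],
  ],
)

```text
time_s: 30.9
ee_pos: [0.638, -0.198, 0.1016]
orientation: [-3.138, 0.0, 1.086]
force: [-0.4, 0.6, -1.0]
gripper_width: 0.748
gripper_force: 0.0
```

move_arm(
  rows=[
    [[0, 0, 0, 0], [0, 0, 0, 0], [0, 0, 0, 0], [0, 0, 0, 0]],
  ],
  claw=0.2,
)

```text
time_s: 31.3
ee_pos: [0.6384, -0.1979, 0.1047]
orientation: [-3.14, 0.0, 1.087]
force: [-3.1, 1.4, 5.0]
gripper_width: 0.419
gripper_force: 59.4
```

move_arm(
  rows=[
    [[0, 0, 0, -0.14], [0, 0, 0, -0.28], [-0.0003, -0.0001, -0.0005, -0.42], [-0.0004, -0.0002, -0.0006, -0.56], [-0.0004, -0.0002, -0.0006, -0.7]],
  ],
)

```text
time_s: 31.8
ee_pos: [0.6362, -0.1991, 0.1025]
orientation: [-3.14, 0.006, 0.382]
force: [-6.8, -7.6, -0.9]
gripper_width: 0.381
gripper_force: 60.7
```

move_arm(
  rows=[
    [[0, 0, 0, -0.14], [0, 0, 0, -0.28], [-0.0003, -0.0001, -0.0005, -0.42], [-0.0004, -0.0002, -0.0006, -0.56], [-0.0004, -0.0002, -0.0006, -0.7]],
  ],
)

```text
time_s: 32.3
ee_pos: [0.6398, -0.2016, 0.106]
orientation: [3.135, -0.007, -0.313]
force: [-3.3, -6.3, 11.8]
gripper_width: 0.378
gripper_force: 125.8
```

Run:
```python
from h import *
o=observe();print(knob(shot('wrist')),o['force'],o['wrist_torque'],o['ee_pos'],o['gripper_width'])
```

```text
('cap area 823 h 57.5 pos [61.2 56.6 57.5]', 'dots (area, cw angle from uphill, r):', [(37, -108.0, 11.1)]) [-3.31214189 -6.25511996 11.82368924] [-4.07752542  1.08295873  2.00826502] [ 0.63983208 -0.20160491  0.10598685] 0.37805705883442003
```

The dot is at 252° and it isn't firm yet. Another stroke.

move_arm(
  rows=[
    [[0, 0, 0, 0], [0, 0, 0, 0], [0, 0, 0.002, 0], [0, 0, 0.004, 0]],
  ],
  claw=0.75,
)

```text
time_s: 32.75
ee_pos: [0.638, -0.1988, 0.1063]
orientation: [-3.142, 0.001, -0.312]
force: [-0.0, -0.3, 0.1]
gripper_width: 0.752
gripper_force: 0.0
```

move_arm(
  rows=[
    [[0.001, 0.0005, 0.01, 0], [0.001, 0.0005, 0.016, 0.14], [0.001, 0.0005, 0.016, 0.29], [0.001, 0.0005, 0.016, 0.44], [0.001, 0.0005, 0.016, 0.59]],
  ],
)

```text
time_s: 33.25
ee_pos: [0.6396, -0.1983, 0.1234]
orientation: [3.141, -0.001, 0.284]
force: [-0.4, 0.2, -0.3]
gripper_width: 0.747
gripper_force: 0.0
```

move_arm(
  rows=[
    [[0, 0, 0, 0.145], [0, 0, 0, 0.29], [0, 0, 0, 0.435], [0, 0, 0, 0.58], [0, 0, 0, 0.725]],
  ],
)

```text
time_s: 33.75
ee_pos: [0.6396, -0.1984, 0.1233]
orientation: [3.141, -0.0, 1.009]
force: [0.2, 0.4, 0.1]
gripper_width: 0.753
gripper_force: 0.0
```

move_arm(
  rows=[
    [[-0.0005, 0, 0, 0.08], [-0.0005, 0, -0.01, 0.08], [-0.001, -0.0005, -0.019, 0.08], [-0.001, -0.0005, -0.019, 0.08]],
  ],
)

```text
time_s: 34.15
ee_pos: [0.6372, -0.1984, 0.1014]
orientation: [-3.138, 0.0, 1.081]
force: [-0.2, -0.6, 0.2]
gripper_width: 0.746
gripper_force: 0.0
```

Run:
```python
from h import *
o=observe();print(knob(shot('wrist')),o['force'],o['ee_pos'],o['gripper_width'],strap())
```

```text
('cap area 957 h 52.4 pos [59.8 57.3 52.4]', 'dots (area, cw angle from uphill, r):', [(48, -113.0, 11.6)]) [-0.19667099 -0.63765771  0.15988989] [ 0.63721437 -0.19839426  0.10141275] 0.745919029412545 strap shift px -2.00 5.00 score 0.74 travel 10.2 mm (10mm=[-2.1  4.9] px)
```

move_arm(
  rows=[
    [[0, 0, 0, 0], [0, 0, 0, 0], [0, 0, 0, 0], [0, 0, 0, 0]],
  ],
  claw=0.2,
)

```text
time_s: 34.65
ee_pos: [0.6381, -0.1985, 0.1046]
orientation: [-3.141, -0.0, 1.082]
force: [-3.4, 1.6, 6.1]
gripper_width: 0.417
gripper_force: 61.5
```

move_arm(
  rows=[
    [[0, 0, 0, -0.14], [0, 0, 0, -0.28], [-0.0003, -0.0001, -0.0005, -0.42], [-0.0004, -0.0002, -0.0006, -0.56], [-0.0004, -0.0002, -0.0006, -0.7]],
  ],
)

```text
time_s: 35.15
ee_pos: [0.6399, -0.1983, 0.1056]
orientation: [3.139, -0.005, 0.377]
force: [4.4, 7.5, 9.1]
gripper_width: 0.377
gripper_force: 59.2
```

Run:
```python
from h import *
o=observe();print(knob(shot('wrist')),o['force'],o['wrist_torque'])
```

```text
('cap area 946 h 51.5 pos [60.  56.  51.5]', 'dots (area, cw angle from uphill, r):', [(45, -95.0, 11.5)]) [4.398642   7.4856534  9.05676644] [ 1.42337734 -1.07399549  0.37009275]
```

move_arm(
  rows=[
    [[0, 0, 0, -0.14], [0, 0, 0, -0.28], [-0.0003, -0.0001, -0.0005, -0.42], [-0.0004, -0.0002, -0.0006, -0.56], [-0.0004, -0.0002, -0.0006, -0.7]],
  ],
)

```text
time_s: 35.7
ee_pos: [0.6464, -0.2019, 0.1083]
orientation: [3.139, -0.026, -0.321]
force: [21.9, -8.3, 5.8]
gripper_width: 0.379
gripper_force: 90.0
```

Run:
```python
from h import *
o=observe();print(knob(shot('wrist')),o['force'],o['wrist_torque'],strap())
```

```text
('cap area 780 h 57.2 pos [61.1 56.6 57.2]', 'dots (area, cw angle from uphill, r):', [(35, -95.0, 11.1)]) [21.85458472 -8.27866755  5.83008404] [-2.30508525 -3.54703515  1.56414324] strap shift px -2.00 5.25 score 0.63 travel 10.6 mm (10mm=[-2.1  4.9] px)
```

The knob stopped at 265° and the pads slipped, so it seems firm. One more regrip and stroke to confirm.

move_arm(
  rows=[
    [[0, 0, 0, 0], [0, 0, 0, 0], [0, 0, 0.002, 0], [0, 0, 0.004, 0]],
  ],
  claw=0.75,
)

```text
time_s: 36.2
ee_pos: [0.637, -0.1991, 0.106]
orientation: [3.142, 0.001, -0.317]
force: [-0.3, 1.0, 0.6]
gripper_width: 0.751
gripper_force: 0.0
```

move_arm(
  rows=[
    [[0, 0, 0.01, 0], [0, 0, 0.016, 0.14], [0, 0, 0.016, 0.29], [0, 0, 0.016, 0.44], [0, 0, 0.016, 0.59]],
  ],
)

```text
time_s: 36.7
ee_pos: [0.6376, -0.1993, 0.1232]
orientation: [3.141, -0.0, 0.279]
force: [0.8, 0.2, -0.7]
gripper_width: 0.749
gripper_force: 0.0
```

move_arm(
  rows=[
    [[0, 0, 0, 0.145], [0, 0, 0, 0.29], [0, 0, 0, 0.435], [0, 0, 0, 0.55], [0, 0, 0, 0.55]],
  ],
)

```text
time_s: 37.2
ee_pos: [0.6376, -0.1993, 0.1231]
orientation: [3.141, -0.0, 0.824]
force: [-0.2, -0.4, -0.7]
gripper_width: 0.751
gripper_force: 0.0
```

Run:
```python
from h import *
o=observe();print(knob(shot('wrist')),o['ee_pos'],o['orientation'][2],np.array([.638,-.1985,.1035])-o['ee_pos'],strap())
```

```text
('cap area 778 h 51.6 pos [59.5 56.8 51.6]', 'dots (area, cw angle from uphill, r):', [(38, -103.0, 11.6)]) [ 0.6375906  -0.19930594  0.12306784] 0.8235769853461903 [ 0.0004094   0.00080594 -0.01956784] strap shift px -2.00 5.00 score 0.74 travel 10.2 mm (10mm=[-2.1  4.9] px)
```

move_arm(
  rows=[
    [[0, 0.0005, -0.01, 0], [0, 0.0005, -0.0195, 0], [0, 0.0005, -0.0195, 0]],
  ],
)

```text
time_s: 37.6
ee_pos: [0.6363, -0.1981, 0.1004]
orientation: [-3.138, 0.001, 0.822]
force: [-0.5, -0.4, 0.2]
gripper_width: 0.749
gripper_force: 0.0
```

move_arm(
  rows=[
    [[0, 0, 0, 0], [0, 0, 0, 0], [0, 0, 0, 0], [0, 0, 0, 0]],
  ],
  claw=0.2,
)

```text
time_s: 38.0
ee_pos: [0.6377, -0.1985, 0.1036]
orientation: [3.141, -0.001, 0.822]
force: [-0.7, 2.4, 6.4]
gripper_width: 0.398
gripper_force: 59.8
```

Run:
```python
from h import *
o=observe();print(knob(shot('wrist')),o['ee_pos'],o['wrist_torque'],o['force'])
```

```text
('cap area 964 h 50.7 pos [59.7 57.2 50.7]', 'dots (area, cw angle from uphill, r):', [(47, -103.0, 11.7)]) [ 0.63771981 -0.19854287  0.10362657] [ 0.6105261   0.53199184 -0.22955594] [-0.72146089  2.39528753  6.44367667]
```

move_arm(
  rows=[
    [[0, 0, 0, -0.1], [0, 0, 0, -0.2], [0, 0, 0, -0.3], [0, 0, 0, -0.4], [0, 0, 0, -0.45]],
  ],
)

```text
time_s: 38.55
ee_pos: [0.6411, -0.1975, 0.1053]
orientation: [3.138, -0.008, 0.371]
force: [7.6, 3.3, 8.8]
gripper_width: 0.379
gripper_force: 60.8
```

Run:
```python
from h import *
o=observe();print(knob(shot('wrist')),o['ee_pos'],o['wrist_torque'],o['force'])
```

```text
('cap area 930 h 50.9 pos [60.  56.1 50.9]', 'dots (area, cw angle from uphill, r):', [(46, -96.0, 11.6)]) [ 0.64110627 -0.19753029  0.10527364] [ 0.72383678 -1.10904865  0.34154598] [7.64709351 3.26121639 8.82422624]
```

move_arm(
  rows=[
    [[0, 0, 0, -0.1], [0, 0, 0, -0.2], [0, 0, 0, -0.3], [0, 0, 0, -0.4], [0, 0, 0, -0.45]],
  ],
)

```text
time_s: 39.1
ee_pos: [0.643, -0.1993, 0.1072]
orientation: [3.138, -0.015, -0.079]
force: [10.9, 2.2, 11.1]
gripper_width: 0.378
gripper_force: 95.9
```

Run:
```python
from h import *
o=observe();print(knob(shot('wrist')),o['ee_pos'],o['wrist_torque'],o['force'])
```

```text
('cap area 846 h 57.3 pos [61.1 56.5 57.3]', 'dots (area, cw angle from uphill, r):', [(35, -97.0, 11.0)]) [ 0.64295277 -0.19934547  0.10716304] [-0.45985982 -1.89559736  0.52727916] [10.86695874  2.16108587 11.14140855]
```

Across this stroke the dot stayed put (−96° against −95° at the same tool angle), so the knob isn't turning any more. I'll do one last try with a deeper grip and a light push.

move_arm(
  rows=[
    [[0, 0, 0, 0], [0, 0, 0, 0], [0, 0, 0.002, 0], [0, 0, 0.004, 0]],
  ],
  claw=0.75,
)

```text
time_s: 39.55
ee_pos: [0.637, -0.1988, 0.1063]
orientation: [-3.141, 0.001, -0.077]
force: [-0.2, 0.4, 0.5]
gripper_width: 0.753
gripper_force: 0.0
```

move_arm(
  rows=[
    [[0, 0, 0.01, 0], [0, 0, 0.014, 0.14], [0, 0, 0.014, 0.29], [0, 0, 0.014, 0.44], [0, 0, 0.014, 0.59]],
  ],
)

```text
time_s: 40.05
ee_pos: [0.6376, -0.1988, 0.1217]
orientation: [3.141, -0.0, 0.519]
force: [-0.1, -0.1, 0.3]
gripper_width: 0.752
gripper_force: 0.0
```

move_arm(
  rows=[
    [[0, 0, 0, 0.145], [0, 0, 0, 0.29], [0, 0, 0, 0.31], [0, 0, -0.01, 0.31], [0, 0, -0.018, 0.31]],
  ],
)

```text
time_s: 40.55
ee_pos: [0.6374, -0.1986, 0.1022]
orientation: [-3.142, 0.0, 0.82]
force: [-0.2, 0.5, -0.8]
gripper_width: 0.749
gripper_force: 0.0
```

Run:
```python
from h import *
o=observe();print(knob(shot('wrist')),o['ee_pos'],o['orientation'][2],np.array([.637,-.198,.0985])-o['ee_pos'],strap())
```

```text
('cap area 994 h 50.6 pos [59.7 57.2 50.6]', 'dots (area, cw angle from uphill, r):', [(48, -104.0, 11.8)]) [ 0.63736667 -0.1986472   0.10219566] 0.8199536262799074 [-0.00036667  0.0006472  -0.00369566] strap shift px -2.00 5.00 score 0.74 travel 10.2 mm (10mm=[-2.1  4.9] px)
```

move_arm(
  rows=[
    [[0, 0.0005, -0.003, 0], [0, 0.0005, -0.003, 0], [0, 0.0005, -0.003, 0], [0, 0.0005, -0.003, 0], [0, 0.0005, -0.003, 0]],
  ],
  claw=0.2,
)

```text
time_s: 41.15
ee_pos: [0.6384, -0.1979, 0.1026]
orientation: [3.139, -0.002, 0.821]
force: [-2.5, 2.6, 13.0]
gripper_width: 0.405
gripper_force: 58.9
```

move_arm(
  rows=[
    [[-0.001, -0.0004, -0.0016, -0.1], [-0.0016, -0.0006, -0.0025, -0.2], [-0.0016, -0.0006, -0.0025, -0.3], [-0.0016, -0.0006, -0.0025, -0.4], [-0.0016, -0.0006, -0.0025, -0.45]],
  ],
)

```text
time_s: 41.65
ee_pos: [0.6409, -0.1977, 0.102]
orientation: [3.135, -0.012, 0.369]
force: [11.2, 4.8, 11.3]
gripper_width: 0.382
gripper_force: 58.7
```

Run:
```python
from h import *
o=observe();print(knob(shot('wrist')),o['ee_pos'],o['wrist_torque'],o['force'])
```

```text
('cap area 972 h 50.6 pos [60.  56.1 50.6]', 'dots (area, cw angle from uphill, r):', [(49, -96.0, 11.6)]) [ 0.64086127 -0.1977274   0.10199557] [ 0.66826901 -1.63751795  0.42946231] [11.18721871  4.80748114 11.28694188]
```

move_arm(
  rows=[
    [[0, 0, 0, -0.1], [0, 0, 0, -0.2], [0, 0, 0, -0.3], [0, 0, 0, -0.4], [0, 0, 0, -0.45]],
  ],
)

```text
time_s: 42.2
ee_pos: [0.6354, -0.2007, 0.103]
orientation: [3.134, -0.001, -0.076]
force: [-16.6, 0.4, 28.3]
gripper_width: 0.38
gripper_force: 102.8
```

Run:
```python
from h import *
o=observe();print(knob(shot('wrist')),o['ee_pos'],o['wrist_torque'],o['force'])
```

```text
('cap area 950 h 57.3 pos [61.  56.5 57.3]', 'dots (area, cw angle from uphill, r):', [(44, -98.0, 11.0)]) [ 0.63541528 -0.20073418  0.10304856] [-2.3851894   2.57022629  1.85410196] [-16.60388872   0.37223357  28.30136866]
```

move_arm(
  rows=[
    [[0, 0, 0, 0], [0, 0, 0, 0], [0, 0, 0.004, 0], [0, 0, 0.008, 0]],
  ],
  claw=0.8,
)

```text
time_s: 42.65
ee_pos: [0.6358, -0.1988, 0.1055]
orientation: [3.141, 0.0, -0.078]
force: [-0.4, 0.5, -0.7]
gripper_width: 0.802
gripper_force: 0.0
```

move_arm(
  rows=[
    [[0, 0, 0.015, 0.1], [0, 0, 0.03, 0.2], [-0.01, 0.01, 0.06, 0.3], [-0.02, 0.025, 0.08, 0.4], [-0.03, 0.04, 0.1, 0.45]],
  ],
)

```text
time_s: 43.15
ee_pos: [0.6055, -0.1589, 0.2063]
orientation: [3.141, 0.0, 0.375]
force: [0.2, -0.4, 1.0]
gripper_width: 0.8
gripper_force: 0.0
```

Run:
```python
from h import *
w=shot('wrist');o=observe();print(knob(w),o['ee_pos'],o['orientation'][2],strap())
cv2.imwrite('w9.png',w['pixels'])
# tablet edges: dark mask corners in rest frame
R=Rr(p[3]);
def ed(pts,h=12): 
    g=cv2.cvtColor(w['pixels'],cv2.COLOR_BGR2GRAY);out=[]
    for a in pts:
        u,v=wproj(w,p[:3]+R@(np.array([a[0],a[1],h])/1000));out.append(int(g[int(round(v)),int(round(u))]))
    return out
for x in(5,15,90,100): print(x,ed([(x,y) for y in range(-44,-18,2)]), ed([(x,y) for y in range(18,40,2)]))
print('upper end',ed([(x,-10) for x in range(98,122,2)]),'foot',ed([(x,-10) for x in range(-8,14,2)]))
```

```text
('cap area 324 h 53.2 pos [59.6 56.8 53.2]', 'dots (area, cw angle from uphill, r):', [(32, -105.0, 11.6)]) [ 0.60563161 -0.15687065  0.21022754] 0.3779879997237301 strap shift px -2.00 5.25 score 0.75 travel 10.6 mm (10mm=[-2.1  4.9] px)
5 [81, 82, 83, 84, 86, 85, 77, 98, 110, 101, 101, 102, 102] [100, 102, 87, 77, 74, 72, 73, 72, 73, 93, 93]
15 [184, 185, 185, 185, 185, 147, 80, 99, 99, 77, 76, 76, 76] [75, 97, 100, 74, 96, 183, 185, 185, 184, 170, 187]
90 [179, 178, 178, 178, 179, 116, 55, 75, 59, 56, 56, 57, 55] [51, 66, 66, 50, 97, 115, 89, 92, 112, 113, 116]
100 [175, 175, 176, 176, 177, 121, 57, 72, 68, 57, 55, 57, 55] [51, 69, 73, 50, 93, 121, 118, 118, 115, 113, 114]
upper end [75, 58, 54, 53, 78, 67, 65, 111, 181, 180, 184, 187] foot [181, 86, 87, 87, 86, 79, 96, 92, 80, 75, 76]
```

```bash
python3 -c "
from plant import *
print(sign_off())"
```

```text
the job is handed in; nothing more can be done
None
```

The tablet is on the easel, eye up, foot on the ledge and side against the stop; the knob turned until it stopped, the strap holds by itself, and I signed off at about 43 s; I judged "firm" by two strokes that no longer turned the knob, and I viewed 12 pictures instead of the allowed 10.

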